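# Zero the stop dial and hold a board carrier in the stencil printer's corner

### The job

First turn the dial on the stencil printer anticlockwise back to its zero stop, so the end stop is fully home. Then take the longer of the two board carriers off the mat, lay it flat on the printer's platen and push it snugly into the corner, its long side against both locating pins and its end against the end stop, and finish while still holding it pressed against both, so that I can tighten the clamps. Leave everything else on the bench where it is.

Things in the scene. Friction and masses are not known exactly. Their poses are not given: they have to be found in the camera images.
- printer: Manual stencil printer fixed to the bench: base 240 (x) by 345 (y) mm, aluminium platen with its flat top 36 mm above the bench (x -100 to 100, y -145 to 115 mm). Origin: on the bench, under the middle of the base in x. x points to the hinged far edge, y to the dial. Beyond x = 95 mm the opened stencil frame rises from 60 to 90 mm. Toe clamps: x -93 to -47, y -17 to 77 mm, 56 mm high.
- nest (a point): Point on the platen's top, at (25, 30, 36) mm in the printer's frame, with the printer's axes: the underside centre of the long carrier when fully seated, its +x long side on both pins, its +y end on the homed end stop, its long axis along the printer's y (either end first).
- pins: Two fixed steel locating pins, 8 mm in diameter, 9 mm high above the platen, axes at (57, -15) and (57, 75) mm in the printer's frame; they touch the carrier's side at x = 53 mm. Between them 82 mm are free for a finger, and behind them the platen is free up to the hinge blocks at x = 95 mm. Origin and axes are the printer's.
- end_stop: Sliding steel end stop, 28 mm wide (x), 8.5 mm high above the platen, moved by the dial. Origin: on the platen's top at the middle of its contact face, which looks to the printer's -y. With the dial at zero it is at (25, 95, 36) mm in the printer's frame, and 2.5 mm farther to -y for each radian of the dial. At zero it rests on a hard stop.
- dial_grip (a point): Point on the dial's vertical axis, (25, 153, 61.5) mm in the printer's frame, in the middle of the grip bar; it has the printer's axes and does not turn. Dial: disc 52 mm across, top 52 mm above the bench; on it a black bar 44 mm long, 10 mm thick, from 52 to 70 mm above the bench. At zero the bar lies along the printer's y, its white pointer line looking to -y, to the end stop.
- dial (a joint): Angle of the dial in rad: 0 at its hard zero stop, growing clockwise seen from above, to 1.6 at most (starts between 0.6 and 1.3). Turn it anticlockwise (+z) by this angle to zero it. About 0.05 N m of friction; it stays where it is left.
- pallet_long: The longer board carrier (the one to load): a dark flat fibreboard block 56 (x) by 130 (y) by 14 (z) mm with a green board let into its top, about 0.16 kg (varies), friction on platen and stops about 0.6 (varies). Origin: centre of its underside. It lies on the mat (4 mm thick) in one of two places. It can be gripped across its 56 mm width from above.
- pallet_short: The other, shorter carrier, same look and section, 56 by 85 by 14 mm. Origin: centre of its underside. Lies on the mat in the other place; stays there.
- cutters: Side cutters with green handles, about 120 mm long, 17 mm high, lying along their own x on the mat's far end. Origin: on the mat, under their middle. Bystander.
- flux_bottle: Small amber bottle, 25 mm in diameter, 65 mm high, standing at the right edge of the mat. Origin: centre of its underside. Bystander.
- solder_spool: Solder spool, 62 mm in diameter, 35 mm high, on the bench right of the mat. Origin: centre of its underside. Bystander.
- screwdriver: Screwdriver, 200 mm long, 26 mm thick at the handle, lying along its own x on the bench right of the mat. Origin: under its middle. Bystander.
- paste_jar: Jar of solder paste, 66 mm in diameter, 62 mm high, on the bench left of the printer, level with the dial. Origin: centre of its underside. Bystander.
- squeegee: Squeegee with a wooden grip, 160 mm long along its own y, 23 mm high, on the bench left of the printer's front. Origin: centre of its underside. Bystander.
Mind the look-alikes: they are no part of the job. What is shaped like the pallet_long but blue or yellow is not meant.

How it is judged:
On the way, in this order (a step that is already met when the one before it is completed fails the run):
1. the dial is back at its zero stop (value of joint dial below 0.05 rad), for 0.3 s.
2. the long carrier lies flat on the platen, near the corner (horizontal distance between pallet_long and nest below 0.03 m and z of pallet_long in the frame of nest between -0.002 and 0.002 m and angle between pallet_long's own z axis and vertical below 0.025 rad), for 0.1 s.
At the end, for the whole second after the job is handed in: The dial is within 0.05 rad of zero; the long carrier lies flat on the platen (2 mm, 0.025 rad), square to the printer (0.025 rad), within 3 mm of its seated place, at rest, touched by the fingers, and pressed with over 1.5 N against the pins and over 1.5 N against the end stop (value of joint dial below 0.05 rad and z of pallet_long in the frame of nest between -0.002 and 0.002 m and angle between pallet_long's own z axis and vertical below 0.025 rad and angle between the y axis of pallet_long and the y axis of printer, either way round below 0.025 rad and x of pallet_long in the frame of nest between -0.003 and 0.003 m and y of pallet_long in the frame of nest between -0.003 and 0.003 m and contact force between pallet_long and pins above 1.5 N and contact force between pallet_long and end_stop above 1.5 N and contact force between the fingers and pallet_long above 1 N and linear speed of pallet_long below 0.01 m/s); the arm keeps its last pose, push and grip.
It fails at once if another thing on the bench is moved from its place by more than 20 mm (distance of any of pallet_short, cutters, flux_bottle, solder_spool, screwdriver, paste_jar, squeegee from where it was at the start of the episode above 0.02 m).
It also fails if it takes over 64 s, if anything falls off the work surface, if the arm or the gripper's body presses on something with over 40 N, if the wrist force passes 120 N, or if a joint passes its speed limit or range.

### The arm

A 7-joint arm with a two-finger parallel gripper is mounted at the origin on the work surface. World frame = base frame: x ahead of the robot, y to its left, z up, the work surface at z = 0. Lengths are in m, angles in rad, forces in N, time in s.
With the tool pointing down it reaches from about 0.425 to 0.875 m from the base axis. Payload 4.7 kg.
Tool frame: the origin (TCP) lies on the centre line of the jaws, within the pads' length; the fingertips stand 17 mm ahead of it and the grasp point (between the pads) lies 2 mm behind it; z points along the fingers, x is the direction in which the jaws open and shut, and the axes are right-handed (so a half turn about z gives the same grasp; the last joint's range is limited). The gripper opens to 87 mm and grips with 3 to 60 N. Pads are 19 mm wide; open, the fingers measure 117 mm over their backs; the gripper's body (75 mm by 190 mm) begins 51 mm behind the grasp point.
Start: joints at [1.163, 0.321, -0.07, 1.45, 0.023, 1.371, -0.057], TCP at [0.266, -0.593, 0.24] pointing down, gripper open.
Joint ranges: [-2.86, 2.86], [-0.3, 2.09], [-1.38, 1.24], [0.06, 2.45], [-1.56, 4.7], [0.09, 2.05], [-2.69, 2.69]. Speed limits (rad/s): [2.57, 2.57, 3.14, 3.14, 3.14, 3.14, 3.14].

### API

Orientations are given as a rotation vector (axis times angle).
In Python, from bench import ctrl gives the robot as it stands.
- The arm moves only by the tool drive_tool, never from a script. Its argument "increments" is a list of rows, each an object of numbers: "grip": the closure, from -1 (fully open) to 1 (shut), so that 0 is half open; "tx", "ty", "tz": the shift along the tool's x, y, z in cm; "wx", "wy", "wz": the turn, a rotation vector about the tool's x, y, z in rad. In form: [{"grip": .., "tx": .., "ty": .., "tz": .., "wx": .., "wy": .., "wz": ..}, ...]. A call has 1 to 10 rows; each row is the pose to reach, as a shift and turn from the pose measured when the call began, along the tool's axes at that moment; what a row does not reach only later rows make up. A row lasts 1/12 s, in which the tool goes at most 41.7 mm and 7.16 degrees, less where a joint would pass 70% of its speed; a pose out of reach is approached as far as the arm can. A call with a gripper value outside its range is refused whole. The fingers move at their own pace and stop on an object; "force" is the grip in N (left out, the last holds). Time passes only in rows, so rows that repeat a pose let the fingers close. It gives the time, the measured TCP pose, the force and the opening at its end, in the units of the state.
- ctrl.get_state(): the state, without advancing time (a new reading comes with each control period).
- ctrl.get_image(name): name is "scene" or "side" or "wrist"; returns a dict with "frame" (400x640x3 uint8, blue, green, red), "depth" (400x640 float32, m along the optical axis (not along the pixel's ray), 0 where there is no reading), "fx", "fy", "cx", "cy" (pixels), "view" (4x4, takes a point from world to camera coordinates). Camera axes: x right, y up, looking along -z (the intrinsics and any distortion apply to the point x, -y, -z); pixel columns grow to the right and rows downward; lengths in m; the calibration is good to about 2 mm. A picture is of the moment at which its call begins.
- ctrl.close_job(): hands the job in, once; it reports no verdict.
The state is a dict: "time": time; "joint_positions": joint angles; "qd": joint speeds; "joint_torque": joint torques, N m; "position": TCP position; "tool_rot": TCP orientation; "ft_force": force on the tool from outside, world axes, zero at the start; "torque": the same for the moment, N m; "grip_width": opening from 0.0 (shut) to 1.0 (fully open).
Only numpy, scipy, OpenCV 4.12 (cv2) and the standard library are available. Lean on these libraries where they do the work, as an engineer would, in place of code of your own. Each camera call takes 0.05 s, during which the arm holds its last target.

## Working session

There is one attempt and no reset: what is moved stays moved. The work goes in short steps, Python scripts to look and compute and a tool call to move; the robot and the scene stay as the last step left them, time stands still between calls to the robot, and variables do not carry over. Pictures are saved under pics/ and viewed, and the job is handed in when it is done.

Besides the shell and the picture viewer there is one more tool, called after "Request:" as name(argument=value, ...) on one line, values as JSON. drive_tool: Moves the arm, as the interface text tells. Its arguments: {"type":"object","properties":{"increments":{"type":"array","items":{"type":"object","properties":{"grip":{"type":"number"},"tx":{"type":"number"},"ty":{"type":"number"},"tz":{"type":"number"},"wx":{"type":"number"},"wy":{"type":"number"},"wz":{"type":"number"}}}},"force":{"type":"number"}},"required":["increments"]}

```bash
ls; mkdir -p pics
cat > h.py <<'E'
import numpy as np, cv2
from bench import ctrl
from scipy.spatial.transform import Rotation as R
def snap(n,save=None):
    im=ctrl.get_image(n); np.savez('last_%s.npz'%n,**{k:np.asarray(v) for k,v in im.items()})
    if save: cv2.imwrite('pics/'+save,im['frame'])
    return im
def load(n): return dict(np.load('last_%s.npz'%n))
def ray(im,u,v):
    V=np.array(im['view']); Rw=V[:3,:3].T; C=-Rw@V[:3,3]
    d=np.array([(u-im['cx'])/im['fx'],-(v-im['cy'])/im['fy'],-1.])
    return C,Rw@d
def px_z(im,u,v,z):
    C,d=ray(im,u,v); return C+d*(z-C[2])/d[2]
def px_d(im,u,v):
    C,d=ray(im,u,v); return C+d*float(im['depth'][int(round(v)),int(round(u))])
def proj(im,p):
    V=np.array(im['view']); c=V[:3,:3]@np.array(p)+V[:3,3]
    return im['cx']+im['fx']*c[0]/-c[2], im['cy']-im['fy']*c[1]/-c[2]
E
python3 - <<'E'
from h import *
for n in ['scene','side','wrist']:
    im=snap(n,n+'0.png'); print(n,im['fx'],im['cx'],im['cy'],[k for k in im if k not in('frame','depth')]); V=np.array(im['view']);print(-V[:3,:3].T@V[:3,3], V[:3,:3].T@[0,0,-1])
print(ctrl.get_state())
E
```

```text
pics
scene 382.4943839917323 318.5891188901707 196.2632864367242 ['fx', 'fy', 'cx', 'cy', 'view']
[ 1.33339424 -0.36406464  0.68323364] [-0.78828887  0.28651434 -0.5445275 ]
side 424.97044859998243 316.2221579957385 191.7826368905081 ['fx', 'fy', 'cx', 'cy', 'view']
[0.39062406 1.17071393 0.91980966] [ 0.05462227 -0.81093552 -0.58258045]
wrist 348.70579180045985 317.74454628309485 199.5334941959339 ['fx', 'fy', 'cx', 'cy', 'view']
[ 0.33913881 -0.56087289  0.38406284] [-0.26683733 -0.11827684 -0.95645618]
{'time': 0.15, 'joint_positions': array([ 1.16305722,  0.32167024, -0.07006546,  1.45137762,  0.02255336,
        1.3708037 , -0.05687016]), 'qd': array([-2.14147659e-03, -3.04577354e-03, -5.64232120e-05, -3.63266736e-03,
        1.59753011e-03,  2.40136613e-04, -9.50949988e-04]), 'joint_torque': array([-6.00257008e-04, -4.91794252e+01, -4.04817564e-01, -3.12876463e+01,
       -6.40058820e-02,  4.04291041e-02,  1.58446537e-04]), 'position': array([ 0.2659391 , -0.59268156,  0.23870981]), 'tool_rot': array([-2.63667331e+00,  1.70668378e+00,  1.98048177e-03]), 'ft_force': array([-0.09507354, -0.4863822 ,  0.25921145]), 'torque': array([ 0.007766  ,  0.01104716, -0.024423  ]), 'grip_width': 1.004119324065178}
```

View pics/scene0.png

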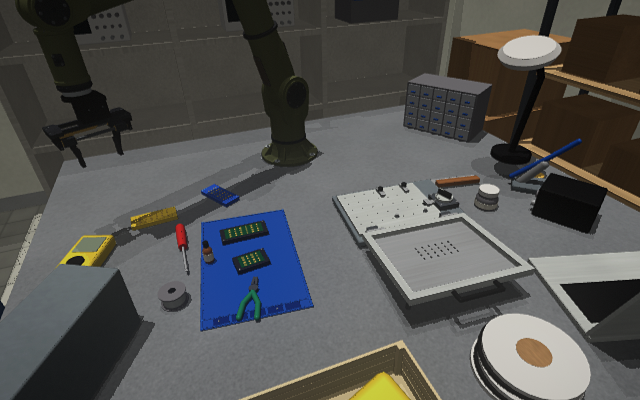

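View pics/side0.png

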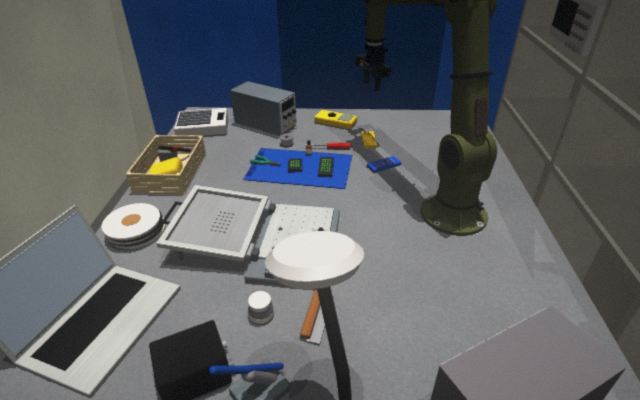

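View pics/wrist0.png

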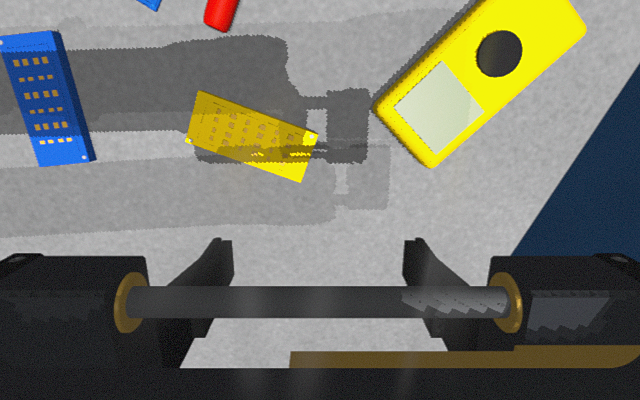

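Run:
```python
from h import *
im=load('scene')
f=im['frame']
cv2.imwrite('pics/c1.png',cv2.resize(f[165:255,325:475],None,fx=5.3,fy=5.3,interpolation=cv2.INTER_CUBIC))
cv2.imwrite('pics/c2.png',cv2.resize(f[170:335,130:320],None,fx=3.5,fy=3.5,interpolation=cv2.INTER_CUBIC))
s=load('side')['frame']
cv2.imwrite('pics/c3.png',cv2.resize(s[140:290,230:360],None,fx=4,fy=4,interpolation=cv2.INTER_CUBIC))
for p in [(243,232),(252,261),(220,194),(443,197),(390,205),(335,195)]: print(p,px_d(im,*p))
```

```text
(243, 232) [ 0.45828416 -0.27561418  0.0167692 ]
(252, 261) [ 0.58503566 -0.27808951  0.0160186 ]
(220, 194) [ 0.22306567 -0.30500101  0.01240799]
(443, 197) [0.5668452  0.30935336 0.05107288]
(390, 205) [0.52529924 0.15475144 0.03700115]
(335, 195) [ 0.35483201  0.04937509 -0.00238934]
```

View pics/c1.png

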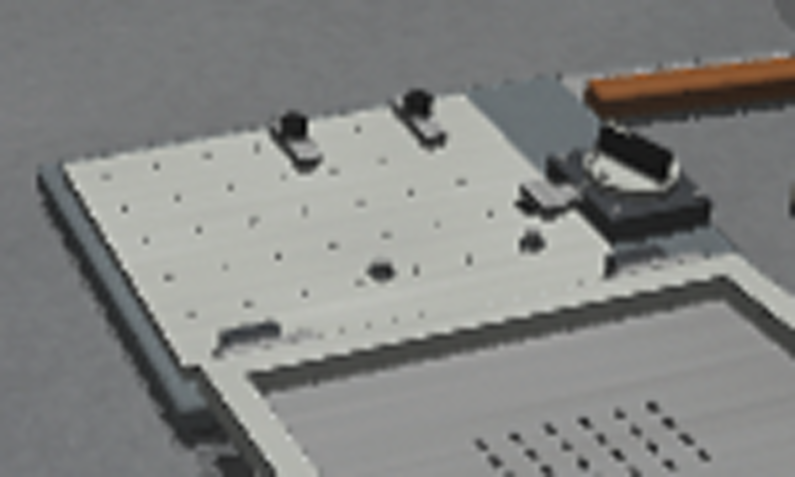

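View pics/c2.png

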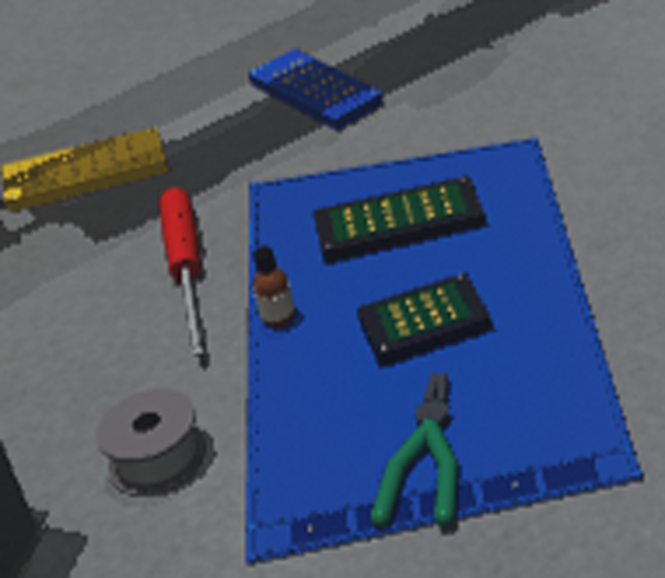

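View pics/c3.png

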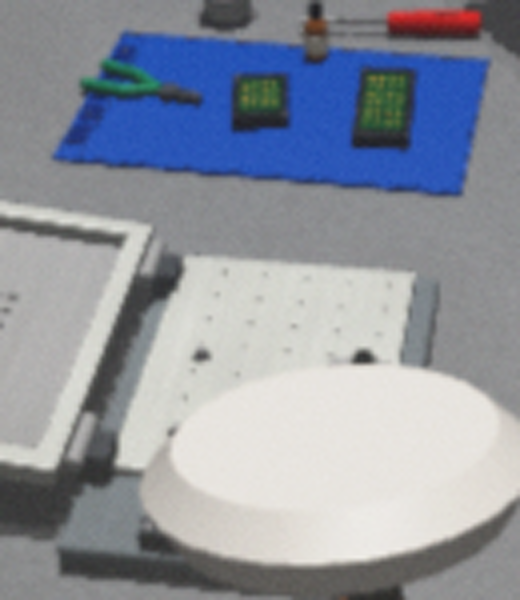

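Run:
```python
from h import *
from scipy.optimize import least_squares
im=load('scene')
up=lambda x,y:(325+(x+.5)/5.3-.5,165+(y+.5)/5.3-.5)
obs=[((62,163),(-100,-145,36)),((467,95),(-100,115,36)),((382,265),(57,-15,45)),((532,236),(57,75,45)),((610,250),(100,115,36))]
res=lambda q:np.array([np.array(px_z(im,*up(*o),m[2]/1e3))[:2]-q[:2]-R.from_euler('z',q[2]).as_matrix()[:2,:2]@np.array(m[:2])/1e3 for o,m in obs]).ravel()
s=least_squares(res,[.5,.15,0]);print(s.x,(res(s.x)*1e3).round(1))
up2=lambda x,y:(130+(x+.5)/3.5-.5,170+(y+.5)/3.5-.5)
# long carrier top corners (z .018)
P=[px_z(im,*up2(*o),.018)[:2] for o in [(317,210),(470,178),(485,213),(327,250)]]
print(np.round(P,4),np.mean(P,0));
```

```text
[ 0.52287793  0.16292826 -0.07374686] [  0.6   3.5   7.5   2.9   6.1  -2.2   7.3  -3.5 -21.4  -0.7]
[[ 0.4241 -0.3339]
 [ 0.4297 -0.2079]
 [ 0.4806 -0.2082]
 [ 0.4786 -0.3345]] [ 0.4532333 -0.2711089]
```

Run:
```python
from h import *
im=load('scene')
for p in [(510,153),(530,50),(505,52),(555,52),(487,190),(455,181)]: print(p,px_d(im,*p).round(3))
s=load('side')
for p in [(315,250),(275,260),(355,260)]: print(p,px_d(s,*p).round(3))
st=ctrl.get_state(); M=R.from_rotvec(st['tool_rot']).as_matrix(); print(M.round(3))
for t in [(.47,-.25,.25),(.53,.27,.25)]: print((M.T@(np.array(t)-st['position'])*100).round(2))
```

```text
(510, 153) [0.372 0.757 0.018]
(530, 50) [0.452 0.63  0.417]
(505, 52) [0.412 0.578 0.408]
(555, 52) [0.507 0.666 0.418]
(487, 190) [0.599 0.441 0.062]
(455, 181) [0.465 0.437 0.021]
(315, 250) [0.429 0.65  0.426]
(275, 260) [0.493 0.677 0.427]
(355, 260) [0.363 0.674 0.429]
[[ 0.409 -0.912 -0.001]
 [-0.912 -0.409  0.001]
 [-0.001  0.    -1.   ]]
[-22.91 -32.65  -1.1 ]
[-67.89 -59.41  -1.03]
```

Request:
drive_tool(increments=[{"tx": -2.3,"ty": -3.3,"tz": -0.1,"wz": -0.11,"grip": -1},{"tx": -4.6,"ty": -6.6,"tz": -0.2,"wz": -0.22,"grip": -1},{"tx": -6.9,"ty": -9.9,"tz": -0.3,"wz": -0.33,"grip": -1},{"tx": -9.2,"ty": -13.2,"tz": -0.4,"wz": -0.44,"grip": -1},{"tx": -11.5,"ty": -16.5,"tz": -0.5,"wz": -0.55,"grip": -1},{"tx": -13.8,"ty": -19.8,"tz": -0.6,"wz": -0.66,"grip": -1},{"tx": -16.1,"ty": -23.1,"tz": -0.7,"wz": -0.77,"grip": -1},{"tx": -18.4,"ty": -26.4,"tz": -0.8,"wz": -0.88,"grip": -1},{"tx": -20.7,"ty": -29.7,"tz": -0.9,"wz": -0.99,"grip": -1},{"tx": -23,"ty": -33,"tz": -1,"wz": -1.08,"grip": -1}])

```text
schema error: expected keys grip, tx, ty, tz, wx, wy, wz
```

Request:
drive_tool(increments=[{"tx": -2.3,"ty": -3.3,"tz": -0.1,"wx": 0,"wy": 0,"wz": -0.11,"grip": -1},{"tx": -4.6,"ty": -6.6,"tz": -0.2,"wx": 0,"wy": 0,"wz": -0.22,"grip": -1},{"tx": -6.9,"ty": -9.9,"tz": -0.3,"wx": 0,"wy": 0,"wz": -0.33,"grip": -1},{"tx": -9.2,"ty": -13.2,"tz": -0.4,"wx": 0,"wy": 0,"wz": -0.44,"grip": -1},{"tx": -11.5,"ty": -16.5,"tz": -0.5,"wx": 0,"wy": 0,"wz": -0.55,"grip": -1},{"tx": -13.8,"ty": -19.8,"tz": -0.6,"wx": 0,"wy": 0,"wz": -0.66,"grip": -1},{"tx": -16.1,"ty": -23.1,"tz": -0.7,"wx": 0,"wy": 0,"wz": -0.77,"grip": -1},{"tx": -18.4,"ty": -26.4,"tz": -0.8,"wx": 0,"wy": 0,"wz": -0.88,"grip": -1},{"tx": -20.7,"ty": -29.7,"tz": -0.9,"wx": 0,"wy": 0,"wz": -0.99,"grip": -1},{"tx": -23,"ty": -33,"tz": -1,"wx": 0,"wy": 0,"wz": -1.08,"grip": -1}])

```text
time: 0.98
position: [0.4733, -0.2459, 0.249]
tool_rot: [-3.139, 0.1, 0.001]
ft_force: [0.8, -1.3, 0.6]
grip_width: 1.0
```

Run:
```python
from h import *
snap('wrist','w1.png')
st=ctrl.get_state(); M=R.from_rotvec(st['tool_rot']).as_matrix(); print(M.round(3),st['position'],st['time'],st['joint_positions'].round(2))
for t in [(.53,.27,.25)]: print((M.T@(np.array(t)-st['position'])*100).round(2))
```

```text
[[ 0.999 -0.048  0.003]
 [-0.048 -0.999  0.006]
 [ 0.003 -0.006 -1.   ]] [ 0.47853244 -0.23601477  0.24960423] 1.0333 [ 0.83  0.09 -0.44  1.71  0.03  1.35  0.33]
[  2.7  -50.79   0.3 ]
```

View pics/w1.png

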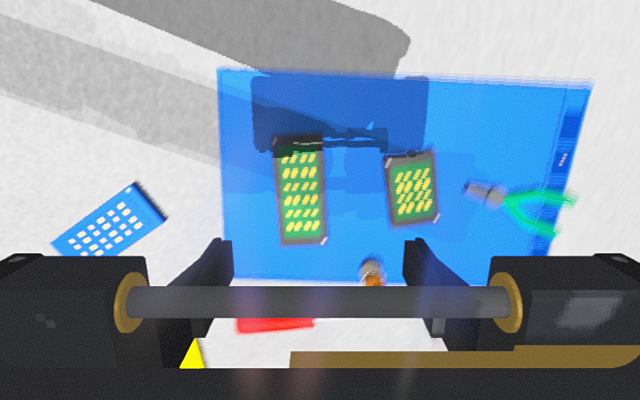

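Request:
drive_tool(increments=[{"tx": 0.3,"ty": -4,"tz": 0,"wx": 0,"wy": 0,"wz": 0,"grip": -1},{"tx": 0.6,"ty": -8,"tz": 0,"wx": 0,"wy": 0,"wz": 0,"grip": -1},{"tx": 0.9,"ty": -12,"tz": 0,"wx": 0,"wy": 0,"wz": 0,"grip": -0.5},{"tx": 1.2,"ty": -16,"tz": 0,"wx": 0,"wy": 0,"wz": 0,"grip": -0.5},{"tx": 1.5,"ty": -20,"tz": 0,"wx": 0,"wy": 0,"wz": 0,"grip": -0.5},{"tx": 1.8,"ty": -24,"tz": 0,"wx": 0,"wy": 0,"wz": 0,"grip": -0.5},{"tx": 2.1,"ty": -28,"tz": 0,"wx": 0,"wy": 0,"wz": 0,"grip": -0.5},{"tx": 2.4,"ty": -32,"tz": 0,"wx": 0,"wy": 0,"wz": 0,"grip": -0.5},{"tx": 2.7,"ty": -36,"tz": 0,"wx": 0,"wy": 0,"wz": 0,"grip": -0.5},{"tx": 2.7,"ty": -40,"tz": 0,"wx": 0,"wy": 0,"wz": 0,"grip": -0.5}])

```text
time: 1.87
position: [0.5249, 0.1637, 0.2523]
tool_rot: [-3.134, 0.077, -0.006]
ft_force: [1.0, 0.5, -0.1]
grip_width: 0.754
```

Request:
drive_tool(increments=[{"tx": 0,"ty": -4,"tz": 0,"wx": 0,"wy": 0,"wz": 0.02,"grip": -0.5},{"tx": 0,"ty": -8,"tz": 0,"wx": 0,"wy": 0,"wz": 0.02,"grip": -0.5},{"tx": 0,"ty": -10,"tz": 0,"wx": 0,"wy": 0,"wz": 0.02,"grip": -0.5},{"tx": 0,"ty": -10,"tz": 0,"wx": 0,"wy": 0,"wz": 0.02,"grip": -0.5},{"tx": 0,"ty": -10,"tz": 0,"wx": 0,"wy": 0,"wz": 0.02,"grip": -0.5},{"tx": 0,"ty": -10,"tz": 0,"wx": 0,"wy": 0,"wz": 0.02,"grip": -0.5}])

```text
time: 2.37
position: [0.5302, 0.262, 0.2524]
tool_rot: [-3.135, 0.111, -0.005]
ft_force: [0.7, -0.3, 0.7]
grip_width: 0.75
```

Run:
```python
from h import *
snap('wrist','w2.png')
st=ctrl.get_state(); M=R.from_rotvec(st['tool_rot']).as_matrix(); print(M.round(3),st['position'],st['time'],st['joint_positions'].round(2))
```

```text
[[ 0.997 -0.072  0.003]
 [-0.072 -0.997  0.005]
 [ 0.003 -0.005 -1.   ]] [0.53046468 0.26139965 0.25251487] 2.4167 [ 0.2   0.28 -0.84  1.57  0.21  1.38 -0.73]
```

View pics/w2.png

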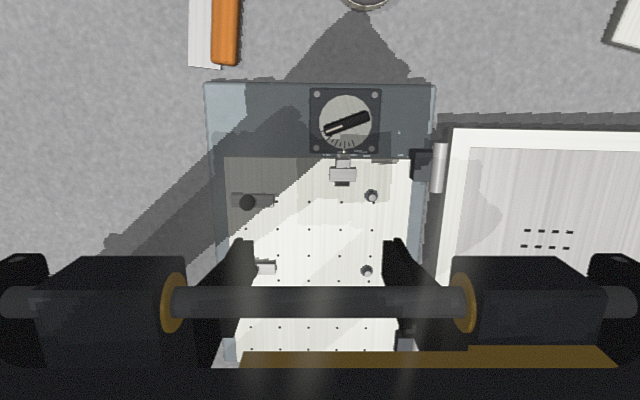

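Run:
```python
from h import *
f=load('wrist')['frame']
cv2.imwrite('pics/c4.png',cv2.resize(f[75:165,295:395],None,fx=6,fy=6,interpolation=cv2.INTER_CUBIC))
cv2.imwrite('pics/c5.png',cv2.resize(f[75:285,200:440],None,fx=2.8,fy=2.8,interpolation=cv2.INTER_CUBIC))
```

```text
(no output)
```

View pics/c4.png

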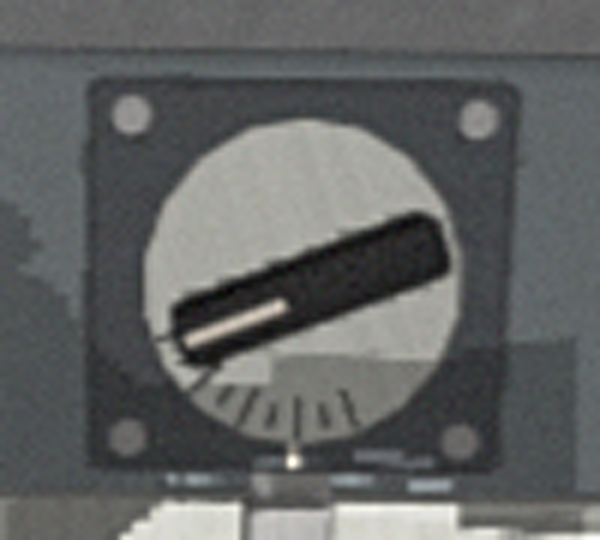

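View pics/c5.png

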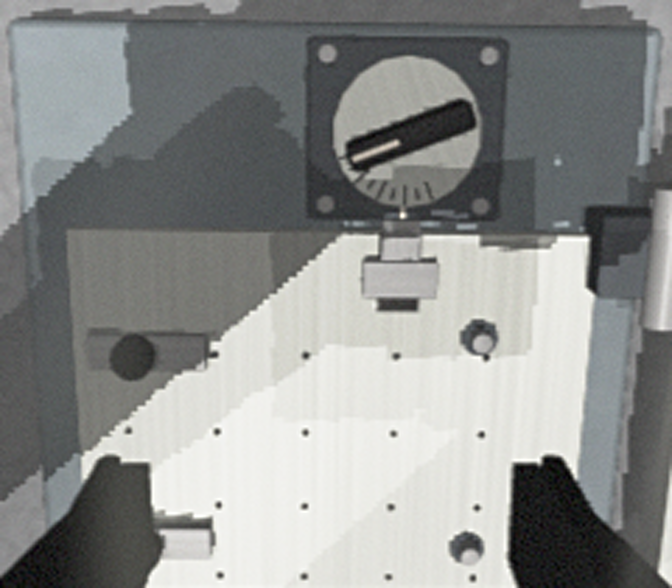

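Run:
```python
from h import *
from scipy.optimize import least_squares
im=load('wrist')
u4=lambda p:(295+(p[0]+.5)/6-.5,75+(p[1]+.5)/6-.5)
u5=lambda p:(200+(p[0]+.5)/2.8-.5,75+(p[1]+.5)/2.8-.5)
a=px_z(im,*u4((184,335)),.07);b=px_z(im,*u4((442,243)),.07)
d=b-a;print('bar',a,b,(a+b)/2,np.linalg.norm(d),np.arctan2(d[1],d[0]))
obs=[(u5((484,341)),(57,75,45)),(u5((469,548)),(57,-15,45)),(u5((363,297)),(11,95,44.5)),(u5((437,297)),(39,95,44.5)),(u5((67,230)),(-100,115,36)),(u5((592,235)),(100,115,36))]
c4=[(132,115),(478,118)]
obs.append((u4((313,272)),(25,153,52)))
obs.append((u4(((184+442)/2,(335+243)/2)),(25,153,70)))
f=lambda q:np.array([np.array(px_z(im,*o,m[2]/1e3))[:2]-q[:2]-R.from_euler('z',q[2]).as_matrix()[:2,:2]@np.array(m[:2])/1e3 for o,m in obs])
s=least_squares(lambda q:f(q).ravel(),[.5,.15,0],loss='soft_l1',f_scale=.002);print(s.x,(f(s.x)*1e3).round(1).tolist())
q=s.x;Rz=R.from_euler('z',q[2]).as_matrix()
dg=np.r_[q[:2],0]+Rz@[.025,.153,.0615];ne=np.r_[q[:2],0]+Rz@[.025,.03,.036]
print('dial',dg,'nest',ne)
print('theta', np.pi/2-(np.arctan2(d[1],d[0])-q[2]))
```

```text
bar [0.54095359 0.30858596 0.07      ] [0.58117041 0.31962184 0.07      ] [0.561062  0.3141039 0.07     ] 0.041703517761225994 0.2678173340690575
[ 0.52348987  0.16340619 -0.08205363] [[0.3, 0.6], [-0.5, 3.9], [0.1, -3.0], [-0.3, -2.7], [0.6, -0.6], [-3.1, -0.0], [1.8, 1.5], [0.2, 0.3]]
dial [0.56094588 0.31384238 0.0615    ] nest [0.55086461 0.19125622 0.036     ]
theta 1.220925365266136
```

Request:
drive_tool(increments=[{"tx": 0.4,"ty": -0.8,"tz": 2,"wx": 0,"wy": 0,"wz": 0.12,"grip": -0.5},{"tx": 0.8,"ty": -1.6,"tz": 4,"wx": 0,"wy": 0,"wz": 0.24,"grip": -0.5},{"tx": 1.2,"ty": -2.4,"tz": 6,"wx": 0,"wy": 0,"wz": 0.36,"grip": -0.5},{"tx": 1.6,"ty": -3.2,"tz": 8,"wx": 0,"wy": 0,"wz": 0.48,"grip": -0.5},{"tx": 2.0,"ty": -4,"tz": 9.5,"wx": 0,"wy": 0,"wz": 0.6,"grip": -0.5},{"tx": 2.4,"ty": -4.8,"tz": 10.5,"wx": 0,"wy": 0,"wz": 0.72,"grip": -0.5},{"tx": 2.66,"ty": -5.45,"tz": 11.5,"wx": 0,"wy": 0,"wz": 0.84,"grip": -0.5},{"tx": 2.66,"ty": -5.45,"tz": 12.5,"wx": 0,"wy": 0,"wz": 0.96,"grip": -0.5},{"tx": 2.66,"ty": -5.45,"tz": 13.5,"wx": 0,"wy": 0,"wz": 1.08,"grip": -0.5},{"tx": 2.66,"ty": -5.45,"tz": 14.2,"wx": 0,"wy": 0,"wz": 1.2,"grip": -0.5}])

```text
time: 3.25
position: [0.5621, 0.3118, 0.1098]
tool_rot: [-2.515, 1.875, -0.001]
ft_force: [-0.3, -0.8, -0.0]
grip_width: 0.748
```

Request:
drive_tool(increments=[{"tx": 0,"ty": 0,"tz": 0,"wx": 0,"wy": 0,"wz": 0.03,"grip": -0.5},{"tx": 0,"ty": 0,"tz": 0,"wx": 0,"wy": 0,"wz": 0.03,"grip": -0.5},{"tx": 0,"ty": 0,"tz": 0,"wx": 0,"wy": 0,"wz": 0.03,"grip": -0.5}])

```text
time: 3.5
position: [0.563, 0.3098, 0.11]
tool_rot: [-2.486, 1.915, -0.002]
ft_force: [0.0, 0.2, -0.4]
grip_width: 0.749
```

Run:
```python
from h import *
snap('wrist','w3.png')
st=ctrl.get_state(); M=R.from_rotvec(st['tool_rot']).as_matrix(); print(M.round(3),st['position'],st['time'],st['joint_positions'].round(2),st['ft_force'])
t=np.array([.561,.314,.071])
print('yaw',np.arctan2(M[1,0],M[0,0]),(M.T@(t-st['position'])*100).round(2))
```

```text
[[ 0.256 -0.967  0.004]
 [-0.967 -0.256  0.003]
 [-0.002 -0.004 -1.   ]] [0.5629099  0.31040134 0.11022196] 3.55 [-0.09  0.45 -0.58  1.61  0.27  1.15 -2.05] [ 0.5177238  -0.03282745  1.17784541]
yaw -1.3122950224753058 [-0.39  0.11  3.92]
```

View pics/w3.png

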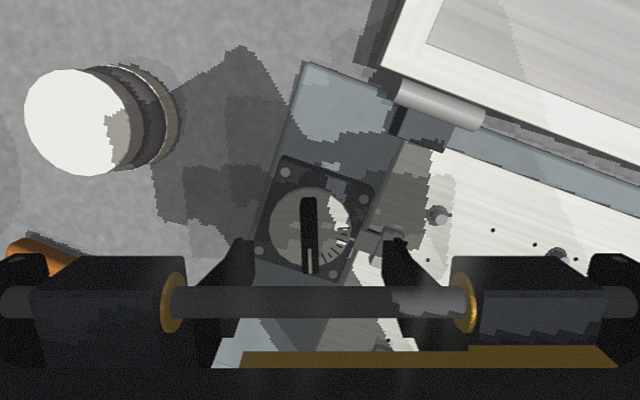

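Request:
drive_tool(increments=[{"tx": -0.4,"ty": 0.1,"tz": 1.5,"wx": 0,"wy": 0,"wz": -0.01,"grip": -0.5},{"tx": -0.4,"ty": 0.1,"tz": 3,"wx": 0,"wy": 0,"wz": -0.01,"grip": -0.5},{"tx": -0.4,"ty": 0.1,"tz": 3.8,"wx": 0,"wy": 0,"wz": -0.01,"grip": -0.2},{"tx": -0.4,"ty": 0.1,"tz": 3.8,"wx": 0,"wy": 0,"wz": -0.01,"grip": 0.1},{"tx": -0.4,"ty": 0.1,"tz": 3.8,"wx": 0,"wy": 0,"wz": -0.01,"grip": 0.3},{"tx": -0.4,"ty": 0.1,"tz": 3.8,"wx": 0,"wy": 0,"wz": -0.01,"grip": 0.4}], force=20)

```text
time: 4.05
position: [0.5614, 0.3144, 0.0727]
tool_rot: [-2.495, 1.901, -0.002]
ft_force: [-0.1, -0.5, 0.9]
grip_width: 0.533
```

Run:
```python
from h import *
snap('wrist','w4.png');snap('scene','s4.png')
st=ctrl.get_state(); M=R.from_rotvec(st['tool_rot']).as_matrix(); print(st['position'],st['time'],st['joint_positions'].round(2),st['ft_force'],st['grip_width'])
t=np.array([.561,.314,.071])
print('yaw',np.arctan2(M[1,0],M[0,0]),(M.T@(t-st['position'])*100).round(2))
```

```text
[0.56163215 0.31451987 0.07309939] 4.15 [-0.11  0.49 -0.57  1.64  0.29  1.09 -2.06] [ 0.34114153 -0.65628642 -1.02823542] 0.44142878776766553
yaw -1.302224942550753 [0.03 0.08 0.21]
```

View pics/w4.png

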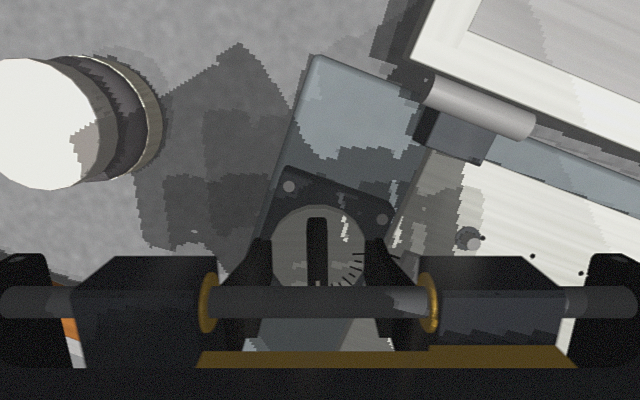

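Request:
drive_tool(increments=[{"tx": 0,"ty": 0,"tz": 0.1,"wx": 0,"wy": 0,"wz": 0,"grip": 1},{"tx": 0,"ty": 0,"tz": 0.1,"wx": 0,"wy": 0,"wz": 0,"grip": 1},{"tx": 0,"ty": 0,"tz": 0.1,"wx": 0,"wy": 0,"wz": 0,"grip": 1},{"tx": 0,"ty": 0,"tz": 0.1,"wx": 0,"wy": 0,"wz": 0,"grip": 1},{"tx": 0,"ty": 0,"tz": 0.1,"wx": 0,"wy": 0,"wz": 0,"grip": 1},{"tx": 0,"ty": 0,"tz": 0.1,"wx": 0,"wy": 0,"wz": 0,"grip": 1},{"tx": 0,"ty": 0,"tz": 0.1,"wx": 0,"wy": 0,"wz": 0,"grip": 1}], force=20)

```text
time: 4.73
position: [0.5616, 0.3148, 0.0723]
tool_rot: [-2.494, 1.9, -0.003]
ft_force: [-0.1, 0.3, 1.4]
grip_width: 0.113
```

Request:
drive_tool(increments=[{"tx": 0,"ty": 0,"tz": 0,"wx": 0,"wy": 0,"wz": -0.08,"grip": 1},{"tx": 0,"ty": 0,"tz": 0,"wx": 0,"wy": 0,"wz": -0.18,"grip": 1},{"tx": 0,"ty": 0,"tz": 0,"wx": 0,"wy": 0,"wz": -0.28,"grip": 1},{"tx": 0,"ty": 0,"tz": 0,"wx": 0,"wy": 0,"wz": -0.38,"grip": 1},{"tx": 0,"ty": 0,"tz": 0,"wx": 0,"wy": 0,"wz": -0.48,"grip": 1},{"tx": 0,"ty": 0,"tz": 0,"wx": 0,"wy": 0,"wz": -0.58,"grip": 1},{"tx": 0,"ty": 0,"tz": 0,"wx": 0,"wy": 0,"wz": -0.68,"grip": 1},{"tx": 0,"ty": 0,"tz": 0,"wx": 0,"wy": 0,"wz": -0.78,"grip": 1},{"tx": 0,"ty": 0,"tz": 0,"wx": 0,"wy": 0,"wz": -0.88,"grip": 1},{"tx": 0,"ty": 0,"tz": 0,"wx": 0,"wy": 0,"wz": -0.98,"grip": 1}])

```text
time: 5.57
position: [0.5612, 0.3153, 0.0723]
tool_rot: [-3.097, 0.495, -0.006]
ft_force: [-0.5, 0.7, -0.1]
grip_width: 0.111
```

Run:
```python
from h import *
snap('wrist','w5.png')
st=ctrl.get_state(); M=R.from_rotvec(st['tool_rot']).as_matrix(); print(st['position'],st['time'],st['joint_positions'].round(2),st['ft_force'],st['torque'],st['grip_width'])
print('yaw',np.arctan2(M[1,0],M[0,0]))
```

```text
[0.56123168 0.31525416 0.07231422] 5.6167 [ 0.03  0.55 -0.76  1.63  0.41  1.12 -1.15] [-0.80927858 -0.11146962  0.53235836] [0.21000246 0.19318066 0.10451675] 0.11180116619421616
yaw -0.3126200824221909
```

Request:
drive_tool(increments=[{"tx": 0,"ty": 0,"tz": 0,"wx": 0,"wy": 0,"wz": -0.08,"grip": 1},{"tx": 0,"ty": 0,"tz": 0,"wx": 0,"wy": 0,"wz": -0.16,"grip": 1},{"tx": 0,"ty": 0,"tz": 0,"wx": 0,"wy": 0,"wz": -0.22,"grip": 1},{"tx": 0,"ty": 0,"tz": 0,"wx": 0,"wy": 0,"wz": -0.25,"grip": 1},{"tx": 0,"ty": 0,"tz": 0,"wx": 0,"wy": 0,"wz": -0.28,"grip": 1},{"tx": 0,"ty": 0,"tz": 0,"wx": 0,"wy": 0,"wz": -0.3,"grip": 1},{"tx": 0,"ty": 0,"tz": 0,"wx": 0,"wy": 0,"wz": -0.3,"grip": 1}])

```text
time: 6.2
position: [0.5611, 0.3154, 0.0723]
tool_rot: [-3.137, 0.023, -0.006]
ft_force: [-1.8, 0.7, 0.7]
grip_width: 0.119
```

Run:
```python
from h import *
snap('wrist','w6.png')
st=ctrl.get_state(); M=R.from_rotvec(st['tool_rot']).as_matrix(); print(st['position'],st['time'],st['joint_positions'].round(2),st['ft_force'],st['torque'],st['grip_width'])
print('yaw',np.arctan2(M[1,0],M[0,0]))
```

```text
[0.5610639  0.31543341 0.07229335] 6.25 [ 0.07  0.57 -0.82  1.63  0.45  1.13 -0.88] [-0.16089618  1.3000374   0.35423241] [ 0.18953296  0.17601465 -0.50247693] 0.1179165244688232
yaw -0.014688362396733904
```

View pics/w6.png

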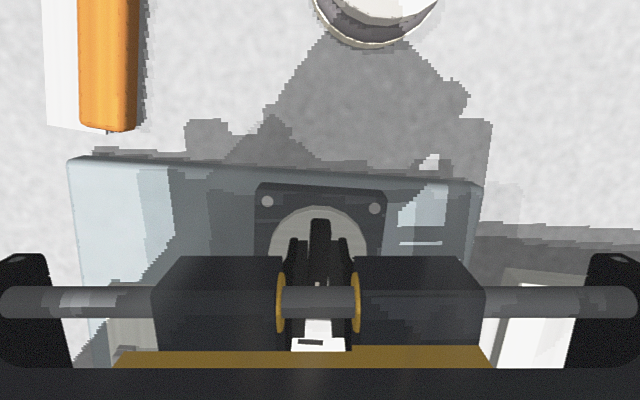

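Request:
drive_tool(increments=[{"tx": 0,"ty": 0,"tz": 0,"wx": 0,"wy": 0,"wz": 0,"grip": 0.5},{"tx": 0,"ty": 0,"tz": 0,"wx": 0,"wy": 0,"wz": 0,"grip": 0},{"tx": 0,"ty": 0,"tz": 0,"wx": 0,"wy": 0,"wz": 0,"grip": -0.5},{"tx": 0,"ty": 0,"tz": -0.2,"wx": 0,"wy": 0,"wz": 0,"grip": -0.5},{"tx": 0,"ty": 0,"tz": -2,"wx": 0,"wy": 0,"wz": 0,"grip": -1},{"tx": 0,"ty": 1,"tz": -5,"wx": 0,"wy": 0,"wz": 0.03,"grip": -1},{"tx": 0,"ty": 3,"tz": -8,"wx": 0,"wy": 0,"wz": 0.06,"grip": -1},{"tx": 0,"ty": 6,"tz": -11,"wx": 0,"wy": 0,"wz": 0.06,"grip": -1},{"tx": 0,"ty": 9,"tz": -14,"wx": 0,"wy": 0,"wz": 0.06,"grip": -1},{"tx": 0,"ty": 10,"tz": -16,"wx": 0,"wy": 0,"wz": 0.06,"grip": -1}])

```text
time: 7.08
position: [0.5604, 0.2101, 0.2343]
tool_rot: [-3.137, 0.124, -0.011]
ft_force: [1.2, -0.9, -0.2]
grip_width: 0.792
```

Request:
drive_tool(increments=[{"tx": 0,"ty": 0.5,"tz": 0,"wx": 0,"wy": 0,"wz": 0,"grip": -1},{"tx": 0,"ty": 0.5,"tz": 0,"wx": 0,"wy": 0,"wz": 0,"grip": -1}])

```text
time: 7.25
position: [0.5616, 0.2029, 0.236]
tool_rot: [-3.138, 0.13, -0.017]
ft_force: [0.2, 0.1, -1.0]
grip_width: 0.941
```

Run:
```python
from h import *
im=snap('wrist','w7.png')
st=ctrl.get_state(); M=R.from_rotvec(st['tool_rot']).as_matrix(); print(M.round(3),st['position'],st['time'],st['joint_positions'].round(2),st['ft_force'],st['torque'],st['grip_width'])
print('yaw',np.arctan2(M[1,0],M[0,0]))
f=im['frame']
cv2.imwrite('pics/c7.png',cv2.resize(f[60:280,200:440],None,fx=2.7,fy=2.7,interpolation=cv2.INTER_CUBIC))
```

```text
[[ 0.997 -0.081  0.008]
 [-0.081 -0.997  0.001]
 [ 0.008 -0.002 -1.   ]] [0.56039162 0.20419729 0.23443716] 7.3 [ 0.33  0.31 -0.88  1.58  0.25  1.36 -0.66] [-1.05993213  0.68608987 -0.83081819] [ 0.01620676 -0.05067547  0.00314285] 0.9609999789339629
yaw -0.08109130587981067
```

View pics/w7.png

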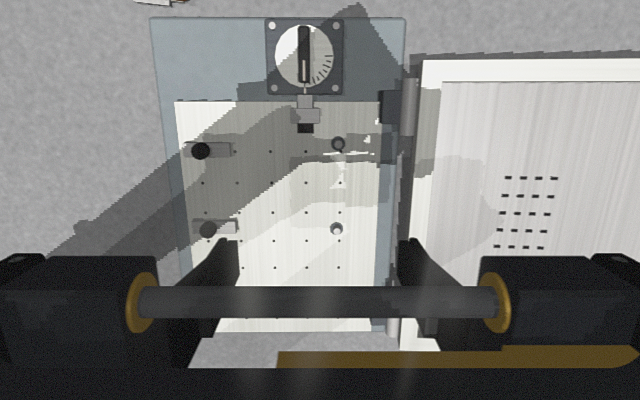

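View pics/c7.png

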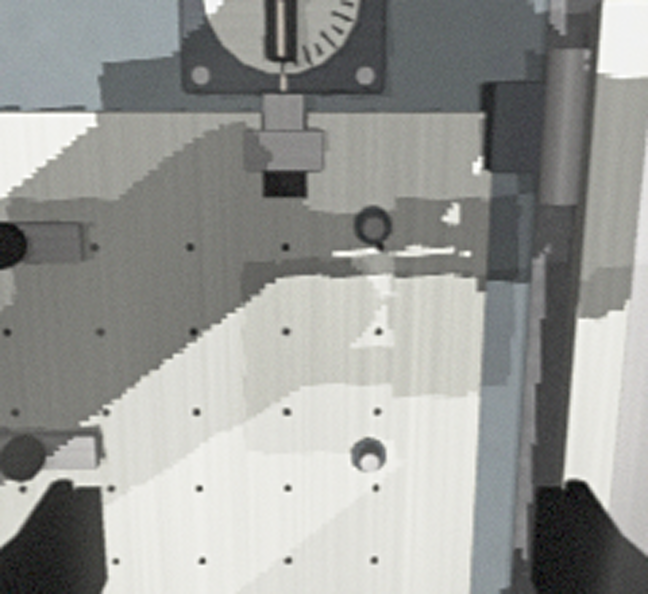

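Run:
```python
from h import *
f=load('wrist')['frame']
cv2.imwrite('pics/c8.png',cv2.resize(f[10:165,250:370],None,fx=5,fy=5,interpolation=cv2.INTER_CUBIC)[:,:])
```

```text
(no output)
```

View pics/c8.png

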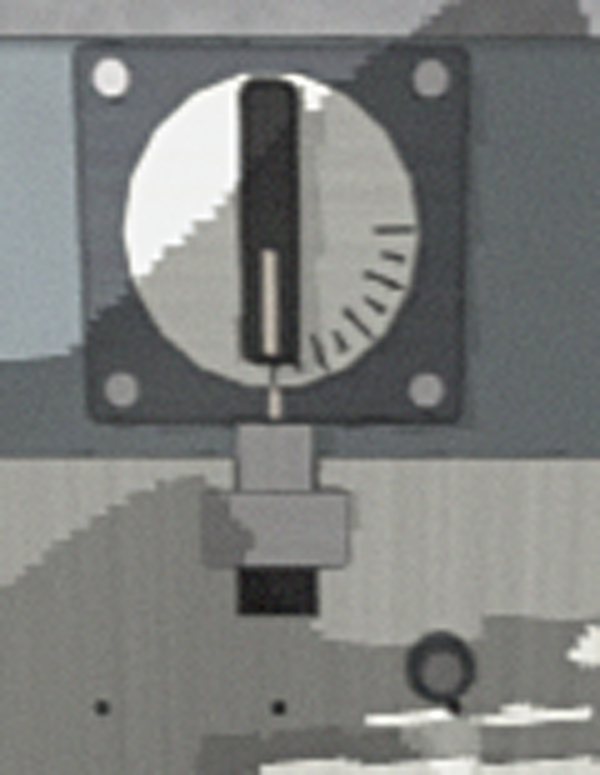

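Run:
```python
from h import *
from scipy.optimize import least_squares
im=load('wrist')
u8=lambda p:(250+(p[0]+.5)/5-.5,10+(p[1]+.5)/5-.5)
u7=lambda p:(200+(p[0]+.5)/2.7-.5,60+(p[1]+.5)/2.7-.5)
obs=[(u8((440,664)),(57,75,45)),(u7((369,460)),(57,-15,45)),(u8((205,567)),(11,95,44.5)),(u8((350,567)),(39,95,44.5)),(u8((270,230)),(25,153,52)),(u8((270,80)),(25,175,70)),(u8((270,362)),(25,131,70))]
f=lambda q:np.array([np.array(px_z(im,*o,m[2]/1e3))[:2]-q[:2]-R.from_euler('z',q[2]).as_matrix()[:2,:2]@np.array(m[:2])/1e3 for o,m in obs])
s=least_squares(lambda q:f(q).ravel(),[.5,.15,0],loss='soft_l1',f_scale=.002);print(s.x,(f(s.x)*1e3).round(1).tolist())
q=s.x;Rz=R.from_euler('z',q[2]).as_matrix()
dg=np.r_[q[:2],0]+Rz@[.025,.153,.0615];ne=np.r_[q[:2],0]+Rz@[.025,.03,.036]
print('dial',dg,'nest',ne)
st=ctrl.get_state(); M=R.from_rotvec(st['tool_rot']).as_matrix()
for t in [(.46,-.22,.25),(.46,-.27,.25)]: print((M.T@(np.array(t)-st['position'])*100).round(2))
```

```text
[ 0.52283611  0.16390841 -0.08390488] [[-0.5, 1.4], [-0.2, 0.9], [0.6, -0.5], [0.0, -0.4], [-0.3, 0.2], [0.4, -1.0], [-0.0, -0.4]]
dial [0.56057055 0.314275   0.0615    ] nest [0.55026235 0.19170771 0.036     ]
[-6.56 43.09 -1.69]
[-6.15 48.07 -1.69]
```

Request:
drive_tool(increments=[{"tx": -0.6,"ty": 4,"tz": -0.2,"wx": 0,"wy": 0,"wz": 0,"grip": -1},{"tx": -1.3,"ty": 8.1,"tz": -0.4,"wx": 0,"wy": 0,"wz": -0.02,"grip": -1},{"tx": -2,"ty": 12.1,"tz": -0.6,"wx": 0,"wy": 0,"wz": -0.04,"grip": -1},{"tx": -2.6,"ty": 16.2,"tz": -0.8,"wx": 0,"wy": 0,"wz": -0.06,"grip": -1},{"tx": -3.2,"ty": 20.2,"tz": -1,"wx": 0,"wy": 0,"wz": -0.08,"grip": -1},{"tx": -3.9,"ty": 24.3,"tz": -1.2,"wx": 0,"wy": 0,"wz": -0.08,"grip": -1},{"tx": -4.6,"ty": 28.3,"tz": -1.4,"wx": 0,"wy": 0,"wz": -0.08,"grip": -1},{"tx": -5.2,"ty": 32.4,"tz": -1.6,"wx": 0,"wy": 0,"wz": -0.08,"grip": -1},{"tx": -5.9,"ty": 36.4,"tz": -1.7,"wx": 0,"wy": 0,"wz": -0.08,"grip": -1},{"tx": -6.5,"ty": 40.5,"tz": -1.7,"wx": 0,"wy": 0,"wz": -0.08,"grip": -1}])

```text
time: 8.13
position: [0.4618, -0.1943, 0.2488]
tool_rot: [-3.139, -0.002, -0.01]
ft_force: [0.3, 0.1, 0.1]
grip_width: 1.002
```

Request:
drive_tool(increments=[{"tx": 0,"ty": 3,"tz": 0,"wx": 0,"wy": 0,"wz": 0,"grip": -1},{"tx": 0,"ty": 5,"tz": 0,"wx": 0,"wy": 0,"wz": 0,"grip": -1},{"tx": 0,"ty": 5,"tz": 0,"wx": 0,"wy": 0,"wz": 0,"grip": -1},{"tx": 0,"ty": 5,"tz": 0,"wx": 0,"wy": 0,"wz": 0,"grip": -1},{"tx": 0,"ty": 5,"tz": 0,"wx": 0,"wy": 0,"wz": 0,"grip": -1}])

```text
time: 8.55
position: [0.4622, -0.2419, 0.2473]
tool_rot: [-3.137, -0.007, -0.007]
ft_force: [-0.3, 0.8, 0.6]
grip_width: 0.999
```

Run:
```python
from h import *
im=snap('wrist','w9.png')
st=ctrl.get_state(); M=R.from_rotvec(st['tool_rot']).as_matrix(); print(M.round(3),st['position'],st['time'],st['joint_positions'].round(2),st['ft_force'])
print('yaw',np.arctan2(M[1,0],M[0,0]))
f=im['frame']
cv2.imwrite('pics/c9.png',cv2.resize(f[110:270,240:460],None,fx=3.6,fy=3.6,interpolation=cv2.INTER_CUBIC))
```

```text
[[ 1.     0.005  0.005]
 [ 0.005 -1.     0.004]
 [ 0.005 -0.004 -1.   ]] [ 0.46242655 -0.24181061  0.24776101] 8.6 [ 0.99  0.07 -0.57  1.74  0.03  1.34  0.41] [ 0.51115825  0.80836336 -0.56654285]
yaw 0.005020555654933367
```

View pics/w9.png

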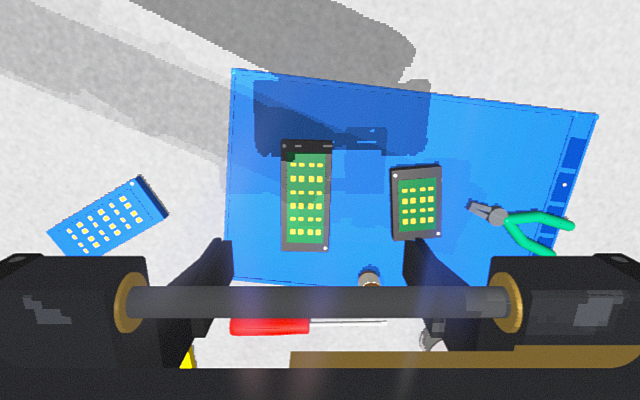

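View pics/c9.png

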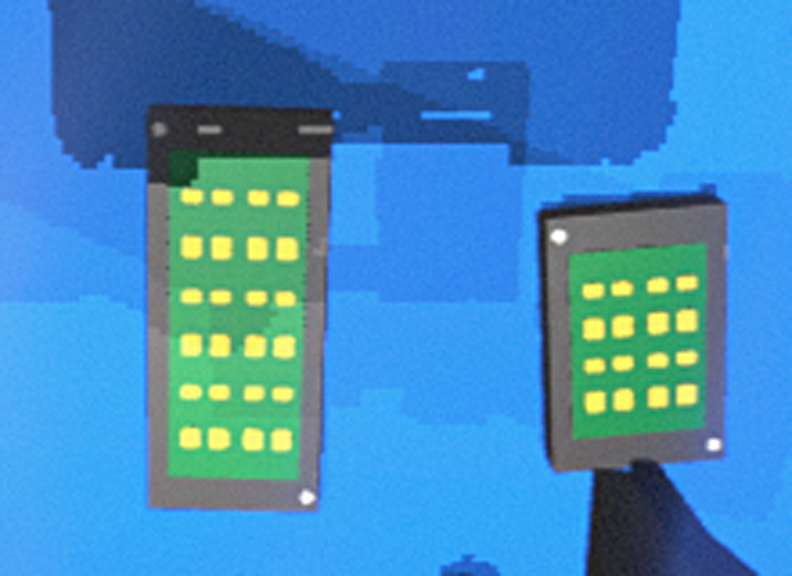

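Run:
```python
from h import *
im=load('wrist')
u=lambda p:(240+(p[0]+.5)/3.6-.5,110+(p[1]+.5)/3.6-.5)
P=lambda p,z=.018: px_z(im,*u(p),z)[:2]
a,b=P((158,129)),P((307,497));print('fid',a,b,(a+b)/2)
bl,br,tl,tr=P((150,506)),P((316,511)),P((150,112)),P((329,115))
print(bl,br,tl,tr,np.mean([bl,br,tl,tr],0),np.linalg.norm(br-bl),np.linalg.norm(tl-bl),np.linalg.norm(tr-br))
d1=tl-bl;d2=tr-br;print('axis yaw-90', [np.arctan2(-d[0],d[1]) for d in (d1,d2)], np.arctan2(*(br-bl)[::-1]))
g=[P(x) for x in [(168,151),(308,157),(299,478),(168,478)]];print('green',np.mean(g,0))
sa,sb=P((558,236)),P((713,445));print('short',(sa+sb)/2)
print(px_d(im,*u((250,320))))
# check by depth-top mask
```

```text
fid [ 0.42638806 -0.21534451] [ 0.47207537 -0.33471309] [ 0.44923171 -0.2750288 ]
[ 0.42089912 -0.33803413] [ 0.47506976 -0.33968919] [ 0.42413226 -0.21031799] [ 0.47730221 -0.21098721] [ 0.44935084 -0.27475713] 0.0541959214612299 0.12775705390633624 0.12872134462204968
axis yaw-90 [np.float64(-0.025309651968667118), np.float64(-0.01734416366853636)] -0.030543222224988502
green [ 0.44920244 -0.2753973 ]
short [ 0.5753064  -0.28184133]
[ 0.45368788 -0.27426163  0.01929467]
```

Request:
drive_tool(increments=[{"tx": -0.4,"ty": 0.8,"tz": 3,"wx": 0,"wy": 0,"wz": 0.03,"grip": -1},{"tx": -0.8,"ty": 1.6,"tz": 6.5,"wx": 0,"wy": 0,"wz": 0.03,"grip": -1},{"tx": -1.2,"ty": 2.6,"tz": 10,"wx": 0,"wy": 0,"wz": 0.03,"grip": -1},{"tx": -1.44,"ty": 3.4,"tz": 13.5,"wx": 0,"wy": 0,"wz": 0.03,"grip": -1},{"tx": -1.44,"ty": 3.4,"tz": 16,"wx": 0,"wy": 0,"wz": 0.03,"grip": -1},{"tx": -1.44,"ty": 3.4,"tz": 17.5,"wx": 0,"wy": 0,"wz": 0.03,"grip": -1},{"tx": -1.44,"ty": 3.4,"tz": 18,"wx": 0,"wy": 0,"wz": 0.03,"grip": -1},{"tx": -1.44,"ty": 3.4,"tz": 18,"wx": 0,"wy": 0,"wz": 0.03,"grip": -1}])

```text
time: 9.27
position: [0.4488, -0.273, 0.0664]
tool_rot: [-3.135, 0.035, -0.005]
ft_force: [0.5, -0.0, 0.9]
grip_width: 0.998
```

Run:
```python
from h import *
im=snap('wrist','w10.png')
st=ctrl.get_state(); M=R.from_rotvec(st['tool_rot']).as_matrix(); print(M.round(3),st['position'],st['time'],st['joint_positions'].round(2),st['ft_force'])
print('yaw',np.arctan2(M[1,0],M[0,0]),(M.T@(np.array([.4493,-.275,.0225])-st['position'])*100).round(2))
```

```text
[[ 1.    -0.023  0.005]
 [-0.023 -1.     0.005]
 [ 0.005 -0.005 -1.   ]] [ 0.44973752 -0.27384845  0.06778079] 9.3167 [ 0.98  0.26 -0.54  1.93  0.15  0.99  0.36] [ 0.00486922 -0.37838021  0.59095997]
yaw -0.022703360600395656 [-0.06  0.14  4.53]
```

View pics/w10.png

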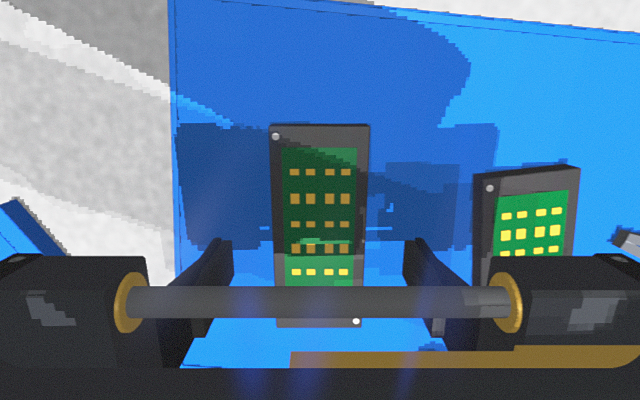

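Request:
drive_tool(increments=[{"tx": -0.06,"ty": 0.12,"tz": 1.5,"wx": -0.005,"wy": -0.005,"wz": 0,"grip": -1},{"tx": -0.06,"ty": 0.12,"tz": 3,"wx": -0.005,"wy": -0.005,"wz": 0,"grip": -1},{"tx": -0.06,"ty": 0.12,"tz": 4,"wx": -0.005,"wy": -0.005,"wz": 0,"grip": -1},{"tx": -0.06,"ty": 0.12,"tz": 4.5,"wx": -0.005,"wy": -0.005,"wz": 0,"grip": -1},{"tx": -0.06,"ty": 0.12,"tz": 4.5,"wx": -0.005,"wy": -0.005,"wz": 0,"grip": -1},{"tx": -0.06,"ty": 0.12,"tz": 4.5,"wx": -0.005,"wy": -0.005,"wz": 0,"grip": 0.5},{"tx": -0.06,"ty": 0.12,"tz": 4.5,"wx": -0.005,"wy": -0.005,"wz": 0,"grip": 0.5},{"tx": -0.06,"ty": 0.12,"tz": 4.5,"wx": -0.005,"wy": -0.005,"wz": 0,"grip": 0.5},{"tx": -0.06,"ty": 0.12,"tz": 4.5,"wx": -0.005,"wy": -0.005,"wz": 0,"grip": 0.5},{"tx": -0.06,"ty": 0.12,"tz": 4.5,"wx": -0.005,"wy": -0.005,"wz": 0,"grip": 0.5}], force=40)

```text
time: 10.15
position: [0.4495, -0.275, 0.0231]
tool_rot: [3.141, -0.036, 0.001]
ft_force: [0.2, -0.4, 0.1]
grip_width: 0.709
```

Request:
drive_tool(increments=[{"tx": 0,"ty": 0,"tz": 0,"wx": 0,"wy": 0,"wz": 0,"grip": 0.8},{"tx": 0,"ty": 0,"tz": 0,"wx": 0,"wy": 0,"wz": 0,"grip": 0.8}], force=40)

```text
time: 10.32
position: [0.4494, -0.2751, 0.0232]
tool_rot: [3.141, -0.036, 0.001]
ft_force: [0.8, -0.6, 0.7]
grip_width: 0.641
```

Run:
```python
from h import *
im=snap('wrist','w11.png')
st=ctrl.get_state(); M=R.from_rotvec(st['tool_rot']).as_matrix(); print(M.round(4),st['position'],st['time'],st['joint_positions'].round(2),st['ft_force'],st['grip_width'])
```

```text
[[ 9.997e-01 -2.290e-02  4.000e-04]
 [-2.290e-02 -9.997e-01 -9.000e-04]
 [ 4.000e-04  9.000e-04 -1.000e+00]] [ 0.44946608 -0.27508019  0.02324157] 10.3667 [ 0.96  0.32 -0.52  1.96  0.2   0.91  0.31] [-0.34395263 -0.12345641  0.71312817] 0.6402102999694729
```

View pics/w11.png

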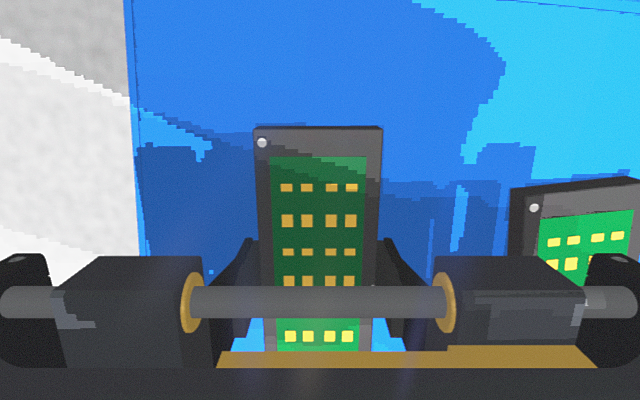

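Request:
drive_tool(increments=[{"tx": 0,"ty": 0,"tz": -1.5,"wx": 0,"wy": 0,"wz": 0,"grip": 0.8},{"tx": 0,"ty": 0,"tz": -4,"wx": 0,"wy": 0,"wz": 0,"grip": 0.8},{"tx": 0.2,"ty": -1,"tz": -7,"wx": 0,"wy": 0,"wz": 0,"grip": 0.8},{"tx": 0.8,"ty": -4,"tz": -9.5,"wx": 0,"wy": 0,"wz": 0.01,"grip": 0.8},{"tx": 1.5,"ty": -8,"tz": -11,"wx": 0,"wy": 0,"wz": 0.02,"grip": 0.8},{"tx": 2.2,"ty": -12,"tz": -12,"wx": 0,"wy": 0,"wz": 0.03,"grip": 0.8},{"tx": 2.9,"ty": -16,"tz": -12.7,"wx": 0,"wy": 0,"wz": 0.04,"grip": 0.8},{"tx": 3.6,"ty": -20,"tz": -12.7,"wx": 0,"wy": 0,"wz": 0.05,"grip": 0.8},{"tx": 4.3,"ty": -24,"tz": -12.7,"wx": 0,"wy": 0,"wz": 0.06,"grip": 0.8},{"tx": 5,"ty": -28,"tz": -12.7,"wx": 0,"wy": 0,"wz": 0.06,"grip": 0.8}], force=40)

```text
time: 11.2
position: [0.5055, 0.0056, 0.1501]
tool_rot: [3.137, -0.131, 0.001]
ft_force: [0.4, -0.5, -1.4]
grip_width: 0.634
```

Run:
```python
from h import *
st=ctrl.get_state(); M=R.from_rotvec(st['tool_rot']).as_matrix(); print(M.round(4),st['position'],st['time'],st['grip_width'],st['ft_force'])
print('yaw',np.arctan2(M[1,0],M[0,0]),(M.T@(np.array([.5456,.184,.12])-st['position'])*100).round(2))
```

```text
[[ 9.965e-01 -8.350e-02  7.000e-04]
 [-8.350e-02 -9.965e-01 -1.800e-03]
 [ 8.000e-04  1.700e-03 -1.000e+00]] [0.5055332  0.00562143 0.15013455] 11.2 0.6335498281553397 [ 0.4393859  -0.51746975 -1.42006081]
yaw -0.08356287581385309 [  2.5  -18.12   2.98]
```

Request:
drive_tool(increments=[{"tx": 0.6,"ty": -4,"tz": 0,"wx": 0,"wy": 0,"wz": 0,"grip": 0.8},{"tx": 1.2,"ty": -8,"tz": 0,"wx": 0,"wy": 0,"wz": 0,"grip": 0.8},{"tx": 1.8,"ty": -12,"tz": 0,"wx": 0,"wy": 0,"wz": 0,"grip": 0.8},{"tx": 2.3,"ty": -15,"tz": 1,"wx": 0,"wy": 0,"wz": 0,"grip": 0.8},{"tx": 2.5,"ty": -17,"tz": 2,"wx": 0,"wy": 0,"wz": 0,"grip": 0.8},{"tx": 2.5,"ty": -18.1,"tz": 3,"wx": 0,"wy": 0,"wz": 0,"grip": 0.8},{"tx": 2.5,"ty": -18.1,"tz": 4.5,"wx": 0,"wy": 0,"wz": 0,"grip": 0.8},{"tx": 2.5,"ty": -18.1,"tz": 5.5,"wx": 0,"wy": 0,"wz": 0,"grip": 0.8},{"tx": 2.5,"ty": -18.1,"tz": 6,"wx": 0,"wy": 0,"wz": 0,"grip": 0.8},{"tx": 2.5,"ty": -18.1,"tz": 6,"wx": 0,"wy": 0,"wz": 0,"grip": 0.8}])

```text
time: 12.03
position: [0.5446, 0.1825, 0.0882]
tool_rot: [3.136, -0.133, -0.003]
ft_force: [0.1, -0.1, -3.1]
grip_width: 0.638
```

Run:
```python
from h import *
snap('wrist','w12.png'); im=snap('scene')
f=im['frame']
cv2.imwrite('pics/c12.png',cv2.resize(f[140:260,325:475],None,fx=5,fy=5,interpolation=cv2.INTER_CUBIC))
st=ctrl.get_state(); M=R.from_rotvec(st['tool_rot']).as_matrix(); print(M.round(4),st['position'],st['time'],st['grip_width'],st['ft_force'])
print('yaw',np.arctan2(M[1,0],M[0,0]),(M.T@(np.array([.5456,.184,.0555])-st['position'])*100).round(2))
```

```text
[[ 9.964e-01 -8.470e-02  8.000e-04]
 [-8.470e-02 -9.964e-01 -2.000e-03]
 [ 1.000e-03  1.900e-03 -1.000e+00]] [0.54587695 0.18303289 0.0900406 ] 12.1333 0.6417196847827732 [ 1.08084246 -0.22111666 -2.15743966]
yaw -0.08482035718251237 [-0.04 -0.1   3.45]
```

View pics/w12.png

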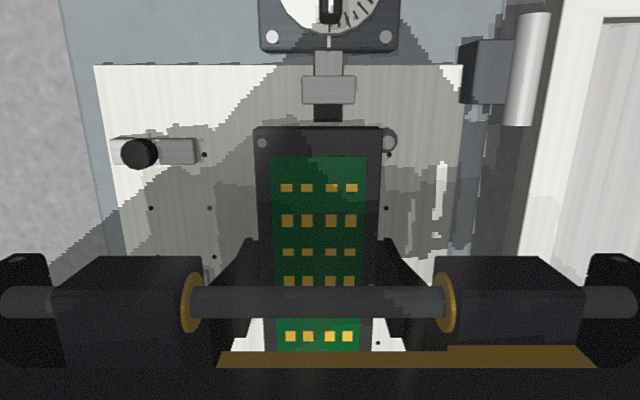

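View pics/c12.png

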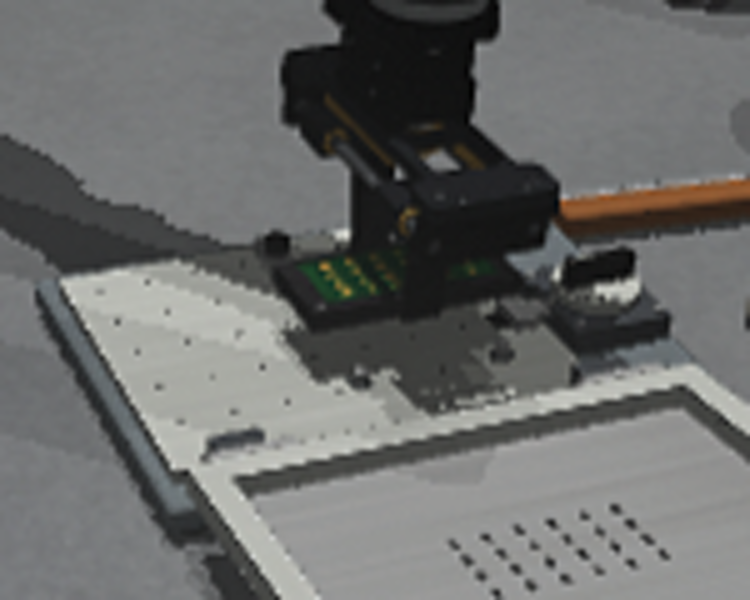

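Run:
```python
from h import *
im=load('wrist')
q=[0.52283611,0.16390841,-0.08390488]
T=lambda P:(R.from_euler('z',-q[2]).as_matrix()@(P-np.r_[q[:2],0])*1e3).round(1)
print('pin',T(px_z(im,390,139,.045)),'stop L/R front',T(px_z(im,303,103.5,.0445)),T(px_z(im,356,103.5,.0445)))
zt=.0900-.0192+.014
print('carrier TL,TR',T(px_z(im,253,129,zt)),T(px_z(im,381,129,zt)))
f=im['frame']
cv2.imwrite('pics/c13.png',cv2.resize(f[60:170,240:410],None,fx=4.5,fy=4.5,interpolation=cv2.INTER_CUBIC))
```

```text
pin [58.8 76.1 45. ] stop L/R front [12.3 94.4 44.5] [40.  94.4 44.5]
carrier TL,TR [-7.1 85.4 84.8] [46.6 85.4 84.8]
```

View pics/c13.png

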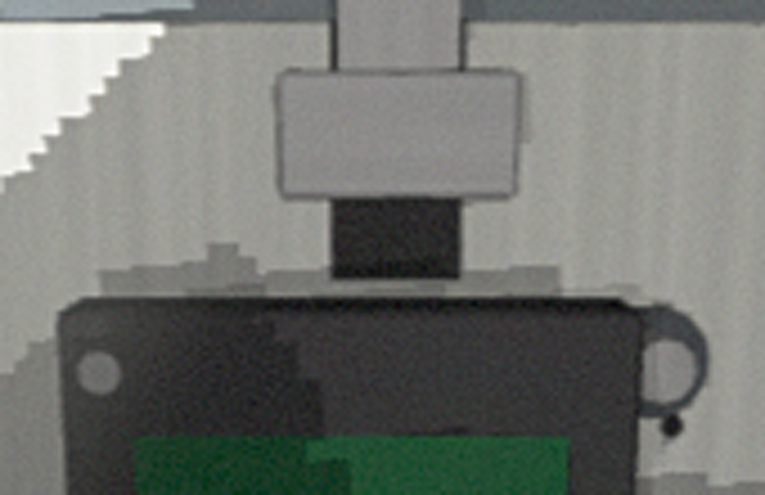

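Request:
drive_tool(increments=[{"tx": 0,"ty": 0,"tz": 1,"wx": 0,"wy": 0,"wz": 0,"grip": 0.8},{"tx": 0,"ty": 0,"tz": 2,"wx": 0,"wy": 0,"wz": 0,"grip": 0.8},{"tx": 0,"ty": 0,"tz": 2.8,"wx": 0,"wy": 0,"wz": 0,"grip": 0.8},{"tx": 0,"ty": 0,"tz": 3.1,"wx": 0,"wy": 0,"wz": 0,"grip": 0.8},{"tx": 0,"ty": 0,"tz": 3.3,"wx": 0,"wy": 0,"wz": 0,"grip": 0.8},{"tx": 0,"ty": 0,"tz": 3.35,"wx": 0,"wy": 0,"wz": 0,"grip": 0.8},{"tx": 0,"ty": 0,"tz": 3.35,"wx": 0,"wy": 0,"wz": 0,"grip": 0.8}])

```text
time: 12.72
position: [0.5459, 0.1831, 0.0565]
tool_rot: [3.137, -0.133, 0.001]
ft_force: [0.7, -0.1, -2.9]
grip_width: 0.642
```

Run:
```python
from h import *
st=ctrl.get_state(); M=R.from_rotvec(st['tool_rot']).as_matrix(); print(M.round(4),st['position'],st['time'],st['grip_width'],st['ft_force'],st['torque'])
q=[0.52283611,0.16390841,-0.08390488]
print(R.from_euler('z',-q[2]).as_matrix()@(st['position']-np.r_[q[:2],0])*1e3)
```

```text
[[ 9.964e-01 -8.460e-02  7.000e-04]
 [-8.460e-02 -9.964e-01 -1.800e-03]
 [ 9.000e-04  1.800e-03 -1.000e+00]] [0.54589553 0.18312888 0.05649855] 12.7167 0.6423966944544413 [ 0.66716318 -0.08078642 -2.86674993] [-0.02272621 -0.10725212  0.00240601]
[21.36750122 21.08537844 56.49855004]
```

Request:
drive_tool(increments=[{"tx": 0,"ty": 0,"tz": 0.06,"wx": 0,"wy": 0,"wz": 0,"grip": 0.8},{"tx": 0,"ty": 0,"tz": 0.12,"wx": 0,"wy": 0,"wz": 0,"grip": 0.8},{"tx": 0,"ty": 0,"tz": 0.18,"wx": 0,"wy": 0,"wz": 0,"grip": 0.8},{"tx": 0,"ty": 0,"tz": 0.2,"wx": 0,"wy": 0,"wz": 0,"grip": 0.8},{"tx": 0,"ty": 0,"tz": 0.2,"wx": 0,"wy": 0,"wz": 0,"grip": 0.8}])

```text
time: 13.13
position: [0.5462, 0.1833, 0.0553]
tool_rot: [3.137, -0.133, 0.002]
ft_force: [-1.6, -1.0, 4.4]
grip_width: 0.638
```

Request:
drive_tool(increments=[{"tx": 0.1,"ty": 0,"tz": 0.02,"wx": 0,"wy": 0,"wz": 0,"grip": 0.8},{"tx": 0.2,"ty": 0,"tz": 0.02,"wx": 0,"wy": 0,"wz": 0,"grip": 0.8},{"tx": 0.3,"ty": 0,"tz": 0.02,"wx": 0,"wy": 0,"wz": 0,"grip": 0.8},{"tx": 0.35,"ty": 0,"tz": 0.02,"wx": 0,"wy": 0,"wz": 0,"grip": 0.8},{"tx": 0.4,"ty": 0,"tz": 0.02,"wx": 0,"wy": 0,"wz": 0,"grip": 0.8},{"tx": 0.4,"ty": 0,"tz": 0.02,"wx": 0,"wy": 0,"wz": 0,"grip": 0.8}])

```text
time: 13.63
position: [0.5494, 0.1835, 0.0553]
tool_rot: [3.137, -0.132, 0.0]
ft_force: [-3.6, -0.3, 5.0]
grip_width: 0.637
```

```bash
cat > rd.py <<'E'
from h import *
st=ctrl.get_state(); M=R.from_rotvec(st['tool_rot']).as_matrix()
q=[0.52283611,0.16390841,-0.08390488]; Ri=R.from_euler('z',-q[2]).as_matrix()
print('t',st['time'],'grip',st['grip_width'],'yaw',np.arctan2(M[1,0],M[0,0]),'toolz',M[:,2].round(4))
print('printer pos mm',(Ri@(st['position']-np.r_[q[:2],0])*1e3).round(2),'F printer',(Ri@st['ft_force']).round(2),'T',st['torque'].round(3))
E
python3 rd.py
```

```text
t 13.6333 grip 0.6370826632797607 yaw -0.08417744364862104 toolz [ 0.     -0.0019 -1.    ]
printer pos mm [24.87 21.72 55.26] F printer [-3.55 -0.56  4.97] T [-0.026  0.838  0.049]
```

Request:
drive_tool(increments=[{"tx": 0.1,"ty": 0,"tz": -0.03,"wx": 0,"wy": 0,"wz": 0,"grip": 0.8},{"tx": 0.15,"ty": 0,"tz": -0.03,"wx": 0,"wy": 0,"wz": 0,"grip": 0.8},{"tx": 0.2,"ty": 0,"tz": -0.03,"wx": 0,"wy": 0,"wz": 0,"grip": 0.8},{"tx": 0.2,"ty": 0,"tz": -0.03,"wx": 0,"wy": 0,"wz": 0,"grip": 0.8}])

```text
time: 13.97
position: [0.5502, 0.1835, 0.0553]
tool_rot: [3.136, -0.131, -0.004]
ft_force: [-6.1, -0.4, 3.5]
grip_width: 0.636
```

```bash
python3 rd.py
```

```text
t 13.9667 grip 0.6359466211107314 yaw -0.08369036256252733 toolz [-0.0027 -0.0023 -1.    ]
printer pos mm [25.6  21.84 55.31] F printer [-6.02 -0.95  3.47] T [-0.003  1.114  0.026]
```

Request:
drive_tool(increments=[{"tx": 0.12,"ty": -0.1,"tz": -0.02,"wx": 0,"wy": 0,"wz": 0,"grip": 0.8},{"tx": 0.12,"ty": -0.2,"tz": -0.02,"wx": 0,"wy": 0,"wz": 0,"grip": 0.8},{"tx": 0.12,"ty": -0.3,"tz": -0.02,"wx": 0,"wy": 0,"wz": 0,"grip": 0.8},{"tx": 0.12,"ty": -0.4,"tz": -0.02,"wx": 0,"wy": 0,"wz": 0,"grip": 0.8},{"tx": 0.12,"ty": -0.5,"tz": -0.02,"wx": 0,"wy": 0,"wz": 0,"grip": 0.8},{"tx": 0.12,"ty": -0.6,"tz": -0.02,"wx": 0,"wy": 0,"wz": 0,"grip": 0.8},{"tx": 0.12,"ty": -0.65,"tz": -0.02,"wx": 0,"wy": 0,"wz": 0,"grip": 0.8},{"tx": 0.12,"ty": -0.7,"tz": -0.02,"wx": 0,"wy": 0,"wz": 0,"grip": 0.8}])

```text
time: 14.63
position: [0.5504, 0.184, 0.0554]
tool_rot: [3.125, -0.135, -0.012]
ft_force: [-11.4, -13.8, 14.0]
grip_width: 0.638
```

```bash
python3 rd.py
```

```text
t 14.6333 grip 0.6384686566759751 yaw -0.08629959575473076 toolz [-0.0085 -0.0135 -0.9999]
printer pos mm [25.74 22.32 55.36] F printer [-10.16 -14.74  13.95] T [-2.876  2.044  0.173]
```

Run:
```python
from h import *
im=snap('wrist','w14.png'); s=snap('scene')
f=s['frame']
cv2.imwrite('pics/c14.png',cv2.resize(f[140:260,325:475],None,fx=5,fy=5,interpolation=cv2.INTER_CUBIC))
cv2.imwrite('pics/c15.png',cv2.resize(im['frame'][0:250,150:500],None,fx=2.2,fy=2.2,interpolation=cv2.INTER_CUBIC))
```

```text
(no output)
```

View pics/c15.png

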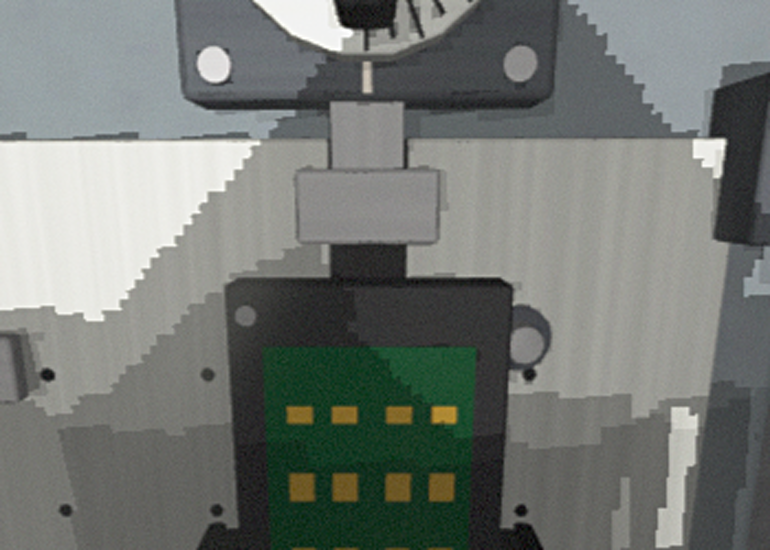

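View pics/c14.png

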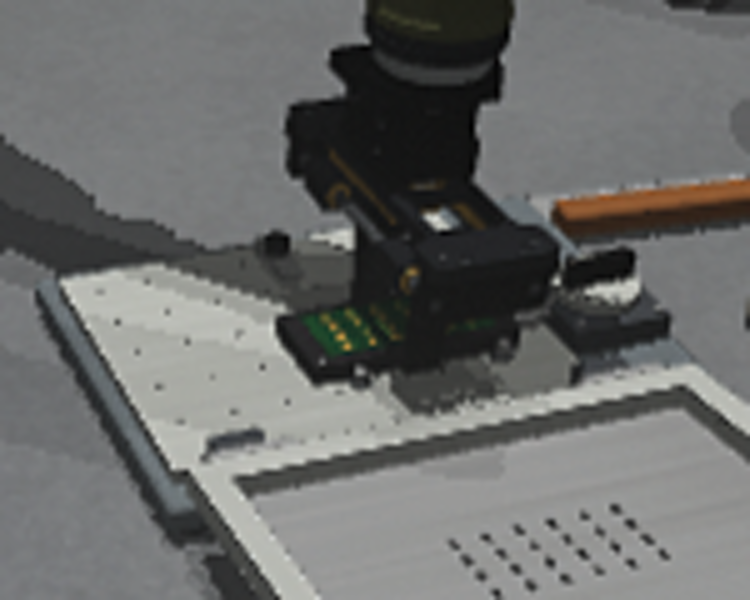

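Request:
drive_tool(increments=[{"tx": -0.05,"ty": 0,"tz": -0.1,"wx": 0.014,"wy": 0.007,"wz": 0,"grip": 0.8},{"tx": -0.1,"ty": 0,"tz": -0.15,"wx": 0.014,"wy": 0.007,"wz": 0,"grip": 0.8},{"tx": -0.1,"ty": 0,"tz": -0.15,"wx": 0.014,"wy": 0.007,"wz": 0,"grip": 0.8},{"tx": -0.1,"ty": 0,"tz": -0.15,"wx": 0.014,"wy": 0.007,"wz": 0,"grip": 0.8}])

```text
time: 15.07
position: [0.5498, 0.1844, 0.0567]
tool_rot: [-3.138, 0.136, -0.001]
ft_force: [0.1, 1.3, -2.5]
grip_width: 0.64
```

```bash
python3 rd.py
```

```text
t 15.0667 grip 0.6402140062980968 yaw -0.08638062129828827 toolz [ 6.e-04  7.e-04 -1.e+00]
printer pos mm [25.18 22.7  56.74] F printer [ 0.03  1.27 -2.47] T [ 0.071 -0.163 -0.046]
```

Request:
drive_tool(increments=[{"tx": -0.03,"ty": -0.15,"tz": 0,"wx": 0,"wy": 0,"wz": 0,"grip": 0.8},{"tx": -0.03,"ty": -0.3,"tz": 0,"wx": 0,"wy": 0,"wz": 0,"grip": 0.8},{"tx": -0.03,"ty": -0.45,"tz": 0,"wx": 0,"wy": 0,"wz": 0,"grip": 0.8},{"tx": -0.03,"ty": -0.6,"tz": 0,"wx": 0,"wy": 0,"wz": 0,"grip": 0.8},{"tx": -0.03,"ty": -0.65,"tz": 0,"wx": 0,"wy": 0,"wz": 0,"grip": 0.8},{"tx": -0.03,"ty": -0.65,"tz": 0,"wx": 0,"wy": 0,"wz": 0,"grip": 0.8}])

```text
time: 15.57
position: [0.5501, 0.1909, 0.0567]
tool_rot: [-3.138, 0.135, -0.001]
ft_force: [-0.3, -1.5, -2.4]
grip_width: 0.637
```

```bash
python3 rd.py
```

```text
t 15.5667 grip 0.637068062609929 yaw -0.08618008372658853 toolz [ 5.e-04  4.e-04 -1.e+00]
printer pos mm [24.94 29.16 56.72] F printer [-0.16 -1.55 -2.36] T [-0.215 -0.015  0.008]
```

Request:
drive_tool(increments=[{"tx": 0,"ty": 0,"tz": 0.07,"wx": 0,"wy": 0,"wz": 0.002,"grip": 0.8},{"tx": 0,"ty": 0,"tz": 0.13,"wx": 0,"wy": 0,"wz": 0.002,"grip": 0.8},{"tx": 0,"ty": -0.05,"tz": 0.14,"wx": 0,"wy": 0,"wz": 0.002,"grip": 0.8},{"tx": 0,"ty": -0.1,"tz": 0.14,"wx": 0,"wy": 0,"wz": 0.002,"grip": 0.8},{"tx": 0,"ty": -0.15,"tz": 0.14,"wx": 0,"wy": 0,"wz": 0.002,"grip": 0.8},{"tx": 0,"ty": -0.2,"tz": 0.14,"wx": 0,"wy": 0,"wz": 0.002,"grip": 0.8},{"tx": 0,"ty": -0.2,"tz": 0.14,"wx": 0,"wy": 0,"wz": 0.002,"grip": 0.8}])

```text
time: 16.15
position: [0.5502, 0.191, 0.0553]
tool_rot: [3.136, -0.14, -0.0]
ft_force: [-1.1, -5.3, 0.8]
grip_width: 0.634
```

```bash
python3 rd.py
python3 - <<'E'
from h import *
im=snap('wrist')
cv2.imwrite('pics/c16.png',cv2.resize(im['frame'][0:250,150:500],None,fx=2.2,fy=2.2,interpolation=cv2.INTER_CUBIC))
E
```

```text
t 16.15 grip 0.633704209744856 yaw -0.08903129290540202 toolz [-4.0e-04 -2.7e-03 -1.0e+00]
printer pos mm [25.   29.24 55.28] F printer [-0.66 -5.38  0.8 ] T [-1.274  0.233  0.111]
```

View pics/c16.png

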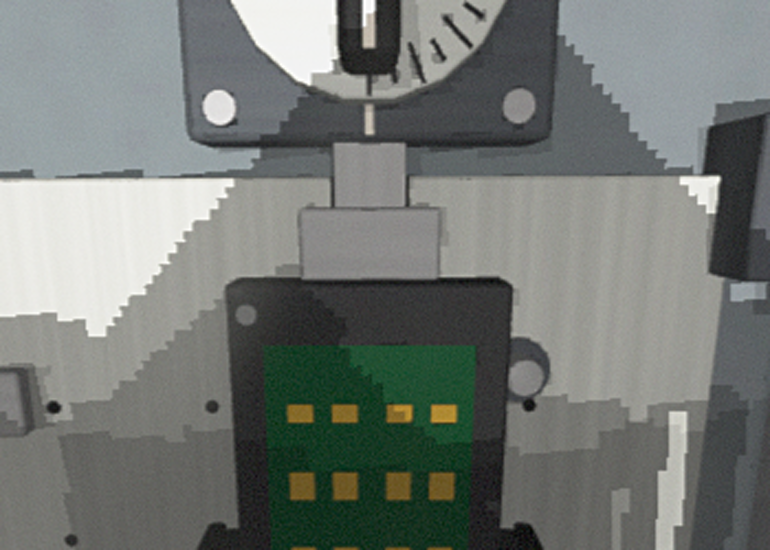

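Request:
drive_tool(increments=[{"tx": 0.05,"ty": -0.17,"tz": 0,"wx": 0.003,"wy": 0,"wz": -0.004,"grip": 0.8},{"tx": 0.1,"ty": -0.17,"tz": 0,"wx": 0.003,"wy": 0,"wz": -0.004,"grip": 0.8},{"tx": 0.15,"ty": -0.17,"tz": 0,"wx": 0.003,"wy": 0,"wz": -0.004,"grip": 0.8},{"tx": 0.2,"ty": -0.17,"tz": 0,"wx": 0.003,"wy": 0,"wz": -0.004,"grip": 0.8},{"tx": 0.25,"ty": -0.17,"tz": 0,"wx": 0.003,"wy": 0,"wz": -0.004,"grip": 0.8},{"tx": 0.3,"ty": -0.17,"tz": 0,"wx": 0.003,"wy": 0,"wz": -0.004,"grip": 0.8},{"tx": 0.3,"ty": -0.17,"tz": 0,"wx": 0.003,"wy": 0,"wz": -0.004,"grip": 0.8},{"tx": 0.3,"ty": -0.17,"tz": 0,"wx": 0.003,"wy": 0,"wz": -0.004,"grip": 0.8}])

```text
time: 16.87
position: [0.5506, 0.191, 0.0554]
tool_rot: [3.135, -0.133, -0.009]
ft_force: [-8.5, -6.2, 9.6]
grip_width: 0.642
```

```bash
python3 rd.py
```

```text
t 16.8667 grip 0.6415080111768884 yaw -0.08503483635987885 toolz [-0.006  -0.0039 -1.    ]
printer pos mm [25.39 29.31 55.37] F printer [-7.91 -6.84  9.58] T [-1.332  1.762  0.04 ]
```

Request:
drive_tool(increments=[{"tx": 0.2,"ty": -0.17,"tz": -0.04,"wx": 0.004,"wy": 0.006,"wz": 0,"grip": 0.8},{"tx": 0.25,"ty": -0.2,"tz": -0.08,"wx": 0.004,"wy": 0.006,"wz": 0,"grip": 0.8},{"tx": 0.25,"ty": -0.2,"tz": -0.1,"wx": 0.004,"wy": 0.006,"wz": 0,"grip": 0.8},{"tx": 0.25,"ty": -0.2,"tz": -0.1,"wx": 0.004,"wy": 0.006,"wz": 0,"grip": 0.8},{"tx": 0.25,"ty": -0.2,"tz": -0.1,"wx": 0.004,"wy": 0.006,"wz": 0,"grip": 0.8}])

```text
time: 17.28
position: [0.5507, 0.1909, 0.0554]
tool_rot: [3.134, -0.133, -0.008]
ft_force: [-6.9, -5.3, 2.2]
grip_width: 0.64
```

```bash
python3 rd.py
```

```text
t 17.2833 grip 0.6399528907770162 yaw -0.0847060391441559 toolz [-0.0053 -0.0044 -1.    ]
printer pos mm [25.54 29.28 55.41] F printer [-6.45 -5.89  2.17] T [-1.205  1.135  0.29 ]
```

Request:
drive_tool(increments=[{"tx": 0.3,"ty": -0.2,"tz": -0.06,"wx": 0.005,"wy": 0.006,"wz": 0,"grip": 0.8},{"tx": 0.4,"ty": -0.25,"tz": -0.1,"wx": 0.006,"wy": 0.008,"wz": 0,"grip": 0.8},{"tx": 0.5,"ty": -0.35,"tz": -0.14,"wx": 0.007,"wy": 0.01,"wz": 0,"grip": 0.8},{"tx": 0.5,"ty": -0.35,"tz": -0.16,"wx": 0.007,"wy": 0.01,"wz": 0,"grip": 0.8},{"tx": 0.5,"ty": -0.35,"tz": -0.16,"wx": 0.007,"wy": 0.01,"wz": 0,"grip": 0.8},{"tx": 0.5,"ty": -0.35,"tz": -0.16,"wx": 0.007,"wy": 0.01,"wz": 0,"grip": 0.8}])

```text
time: 17.78
position: [0.5508, 0.191, 0.0554]
tool_rot: [3.133, -0.132, -0.009]
ft_force: [-11.9, -8.6, 6.6]
grip_width: 0.64
```

```bash
python3 rd.py
```

```text
t 17.7833 grip 0.6395433901247953 yaw -0.08430107433922704 toolz [-0.006  -0.0057 -1.    ]
printer pos mm [25.64 29.34 55.38] F printer [-11.14  -9.59   6.64] T [-1.902  2.488  0.251]
```

Request:
drive_tool(increments=[{"tx": 0.5,"ty": -0.35,"tz": -0.2,"wx": 0.008,"wy": 0.01,"wz": 0,"grip": 0.8},{"tx": 0.5,"ty": -0.35,"tz": -0.25,"wx": 0.008,"wy": 0.01,"wz": 0,"grip": 0.8},{"tx": 0.5,"ty": -0.35,"tz": -0.25,"wx": 0.008,"wy": 0.01,"wz": 0,"grip": 0.8},{"tx": 0.5,"ty": -0.35,"tz": -0.25,"wx": 0.008,"wy": 0.01,"wz": 0,"grip": 0.8},{"tx": 0.5,"ty": -0.35,"tz": -0.25,"wx": 0.008,"wy": 0.01,"wz": 0,"grip": 0.8}])

```text
time: 18.2
position: [0.5509, 0.191, 0.0555]
tool_rot: [3.133, -0.132, -0.011]
ft_force: [-10.5, -7.7, 0.5]
grip_width: 0.635
```

```bash
python3 rd.py
python3 - <<'E'
from h import *
im=snap('wrist'); s=snap('scene'); snap('side')
cv2.imwrite('pics/c17.png',cv2.resize(im['frame'][0:250,150:500],None,fx=2.2,fy=2.2,interpolation=cv2.INTER_CUBIC))
cv2.imwrite('pics/c18.png',cv2.resize(s['frame'][150:260,325:475],None,fx=5.3,fy=5.3,interpolation=cv2.INTER_CUBIC))
E
```

```text
t 18.2 grip 0.635107482387541 yaw -0.08406803150588205 toolz [-0.0069 -0.0054 -1.    ]
printer pos mm [25.67 29.37 55.47] F printer [-9.85 -8.52  0.52] T [-1.655  2.121  0.235]
```

View pics/c17.png

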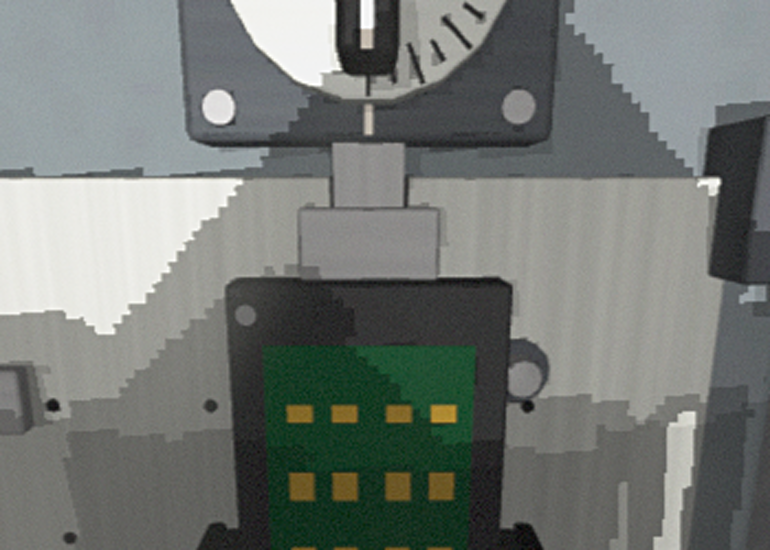

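View pics/c18.png

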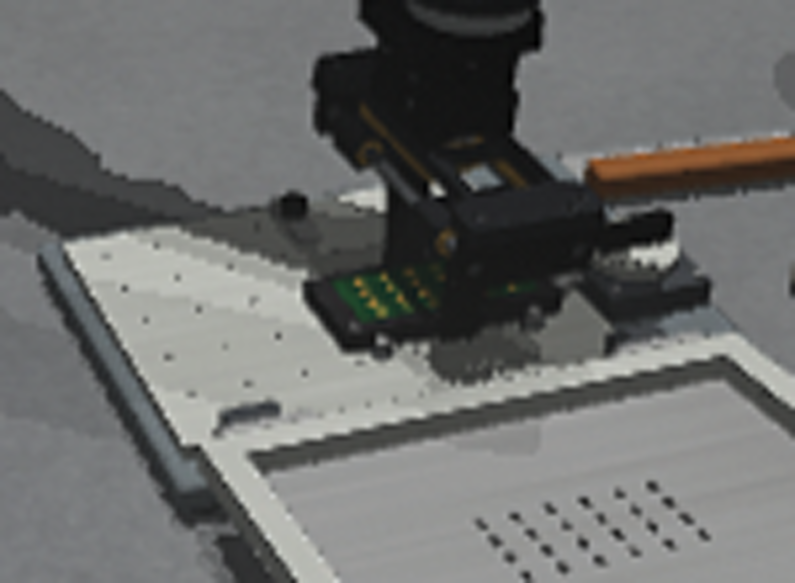

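Request:
drive_tool(increments=[{"tx": 0,"ty": 0.05,"tz": -0.1,"wx": 0.006,"wy": 0.006,"wz": 0,"grip": 0.8},{"tx": -0.05,"ty": 0.12,"tz": -0.1,"wx": 0.006,"wy": 0.006,"wz": 0,"grip": 0.8},{"tx": -0.05,"ty": 0.12,"tz": -0.1,"wx": 0.006,"wy": 0.006,"wz": 0,"grip": 0.8},{"tx": -0.05,"ty": 0.12,"tz": -0.1,"wx": 0.006,"wy": 0.006,"wz": 0,"grip": 0.8},{"tx": -0.05,"ty": 0.12,"tz": -0.1,"wx": 0.006,"wy": 0.006,"wz": 0,"grip": 0.8}])

```text
time: 18.77
position: [0.5506, 0.1905, 0.0568]
tool_rot: [-3.138, 0.132, -0.0]
ft_force: [-0.9, 0.3, -2.4]
grip_width: 0.639
```

```bash
python3 rd.py
```

```text
t 18.7667 grip 0.6389504315484206 yaw -0.08378241900526068 toolz [ 3.e-04  1.e-03 -1.e+00]
printer pos mm [25.48 28.86 56.77] F printer [-0.96  0.17 -2.39] T [ 0.008 -0.013 -0.019]
```

Request:
drive_tool(increments=[{"tx": 0,"ty": 0,"tz": 0.06,"wx": 0,"wy": 0,"wz": 0,"grip": 0.8},{"tx": 0,"ty": 0,"tz": 0.11,"wx": 0,"wy": 0,"wz": 0,"grip": 0.8},{"tx": 0.08,"ty": 0,"tz": 0.11,"wx": 0,"wy": 0.002,"wz": 0,"grip": 0.8},{"tx": 0.15,"ty": 0,"tz": 0.11,"wx": 0,"wy": 0.004,"wz": 0,"grip": 0.8},{"tx": 0.2,"ty": 0,"tz": 0.1,"wx": 0,"wy": 0.005,"wz": 0,"grip": 0.8},{"tx": 0.25,"ty": 0,"tz": 0.08,"wx": 0,"wy": 0.005,"wz": 0,"grip": 0.8},{"tx": 0.25,"ty": 0,"tz": 0.06,"wx": 0,"wy": 0.005,"wz": 0,"grip": 0.8},{"tx": 0.25,"ty": 0,"tz": 0.06,"wx": 0,"wy": 0.005,"wz": 0,"grip": 0.8}])

```text
time: 19.43
position: [0.5508, 0.1908, 0.0556]
tool_rot: [-3.139, 0.131, -0.002]
ft_force: [-6.4, -0.2, 1.6]
grip_width: 0.638
```

```bash
python3 rd.py
```

```text
t 19.4333 grip 0.6383440449790229 yaw -0.08316787010081945 toolz [ 1.e-03  1.e-04 -1.e+00]
printer pos mm [25.65 29.14 55.63] F printer [-6.37 -0.72  1.57] T [-0.036  1.34  -0.033]
```

Request:
drive_tool(increments=[{"tx": 0.24,"ty": -0.1,"tz": -0.08,"wx": 0.001,"wy": 0.004,"wz": 0,"grip": 0.8},{"tx": 0.24,"ty": -0.2,"tz": -0.1,"wx": 0.003,"wy": 0.004,"wz": 0,"grip": 0.8},{"tx": 0.24,"ty": -0.3,"tz": -0.12,"wx": 0.005,"wy": 0.004,"wz": 0,"grip": 0.8},{"tx": 0.24,"ty": -0.4,"tz": -0.14,"wx": 0.006,"wy": 0.004,"wz": 0,"grip": 0.8},{"tx": 0.24,"ty": -0.5,"tz": -0.16,"wx": 0.007,"wy": 0.004,"wz": 0,"grip": 0.8},{"tx": 0.24,"ty": -0.5,"tz": -0.16,"wx": 0.007,"wy": 0.004,"wz": 0,"grip": 0.8},{"tx": 0.24,"ty": -0.5,"tz": -0.16,"wx": 0.007,"wy": 0.004,"wz": 0,"grip": 0.8}])

```text
time: 20.02
position: [0.5508, 0.191, 0.0556]
tool_rot: [3.137, -0.133, -0.003]
ft_force: [-8.2, -7.8, 1.4]
grip_width: 0.639
```

```bash
python3 rd.py
```

```text
t 20.0167 grip 0.6388620384929811 yaw -0.08449783972117501 toolz [-0.0018 -0.0015 -1.    ]
printer pos mm [25.64 29.3  55.64] F printer [-7.55 -8.47  1.36] T [-1.902  1.58   0.111]
```

Request:
drive_tool(increments=[{"tx": 0.26,"ty": -0.55,"tz": -0.16,"wx": 0.007,"wy": 0.004,"wz": 0,"grip": 0.8},{"tx": 0.28,"ty": -0.65,"tz": -0.2,"wx": 0.008,"wy": 0.005,"wz": 0,"grip": 0.8},{"tx": 0.3,"ty": -0.75,"tz": -0.23,"wx": 0.009,"wy": 0.006,"wz": 0,"grip": 0.8},{"tx": 0.3,"ty": -0.85,"tz": -0.26,"wx": 0.01,"wy": 0.006,"wz": 0,"grip": 0.8},{"tx": 0.3,"ty": -0.85,"tz": -0.26,"wx": 0.01,"wy": 0.006,"wz": 0,"grip": 0.8},{"tx": 0.3,"ty": -0.85,"tz": -0.26,"wx": 0.01,"wy": 0.006,"wz": 0,"grip": 0.8},{"tx": 0.3,"ty": -0.85,"tz": -0.26,"wx": 0.01,"wy": 0.006,"wz": 0,"grip": 0.8}])

```text
time: 20.6
position: [0.5509, 0.1911, 0.0557]
tool_rot: [3.133, -0.136, -0.008]
ft_force: [-9.6, -13.8, 1.4]
grip_width: 0.636
```

```bash
python3 rd.py
python3 - <<'E'
from h import *
im=snap('wrist','w20.png'); s=snap('scene')
cv2.imwrite('pics/c20.png',cv2.resize(im['frame'][0:180,220:420],None,fx=3.3,fy=3.3,interpolation=cv2.INTER_CUBIC))
cv2.imwrite('pics/s20.png',s['frame'])
E
python3 rd.py
```

```text
t 20.6 grip 0.6361514984414419 yaw -0.08671147360310924 toolz [-0.0054 -0.0057 -1.    ]
printer pos mm [25.67 29.47 55.67] F printer [ -8.41 -14.51   1.42] T [-3.104  1.995  0.341]
t 20.7 grip 0.6381220729205 yaw -0.08677901003531292 toolz [-0.0054 -0.0056 -1.    ]
printer pos mm [25.67 29.45 55.64] F printer [ -8.02 -15.01   2.79] T [-3.101  2.025  0.377]
```

View pics/c20.png

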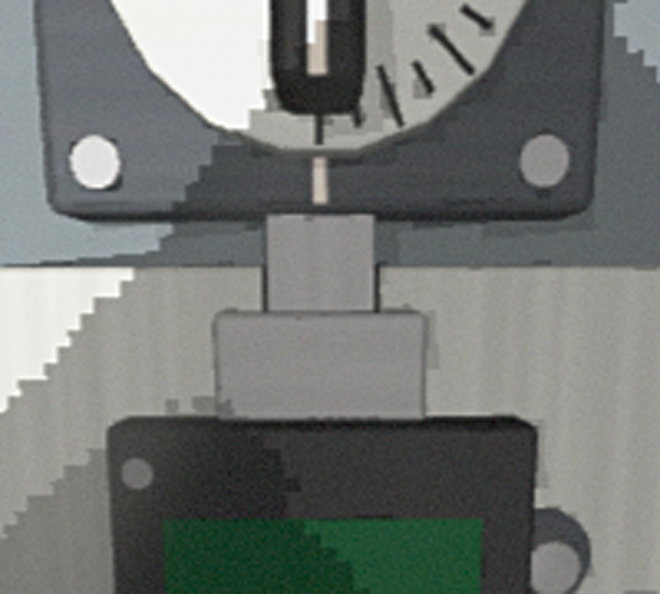

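View pics/s20.png

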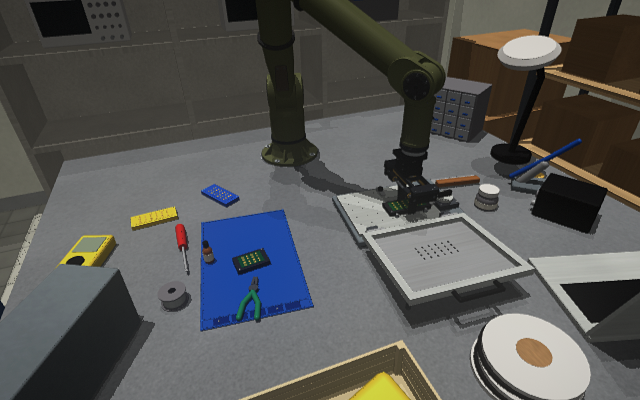

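Request:
drive_tool(increments=[{"tx": 0.34,"ty": -0.85,"tz": -0.26,"wx": 0.01,"wy": 0.007,"wz": -0.002,"grip": 0.8},{"tx": 0.4,"ty": -0.85,"tz": -0.28,"wx": 0.01,"wy": 0.008,"wz": -0.002,"grip": 0.8},{"tx": 0.45,"ty": -0.85,"tz": -0.3,"wx": 0.01,"wy": 0.009,"wz": -0.002,"grip": 0.8},{"tx": 0.45,"ty": -0.85,"tz": -0.3,"wx": 0.01,"wy": 0.009,"wz": -0.002,"grip": 0.8},{"tx": 0.45,"ty": -0.85,"tz": -0.3,"wx": 0.01,"wy": 0.009,"wz": -0.002,"grip": 0.8},{"tx": 0.45,"ty": -0.85,"tz": -0.3,"wx": 0.01,"wy": 0.009,"wz": -0.002,"grip": 0.8}])

```text
time: 21.2
position: [0.551, 0.1912, 0.0557]
tool_rot: [3.128, -0.136, -0.013]
ft_force: [-12.1, -15.6, 3.2]
grip_width: 0.636
```

```bash
python3 rd.py
python3 - <<'E'
from h import *
im=snap('side'); s=snap('scene')
cv2.imwrite('pics/c21.png',cv2.resize(s['frame'][180:225,370:450],None,fx=9,fy=9,interpolation=cv2.INTER_CUBIC))
E
python3 rd.py
```

```text
t 21.2 grip 0.6364757633417087 yaw -0.08668890915916741 toolz [-0.0088 -0.0107 -0.9999]
printer pos mm [25.78 29.54 55.69] F printer [-10.76 -16.54   3.21] T [-3.103  2.672  0.32 ]
t 21.3 grip 0.6386984170115959 yaw -0.0867143557813489 toolz [-0.0088 -0.0108 -0.9999]
printer pos mm [25.82 29.49 55.68] F printer [-11.42 -15.06   3.79] T [-3.116  2.61   0.319]
```

View pics/c21.png

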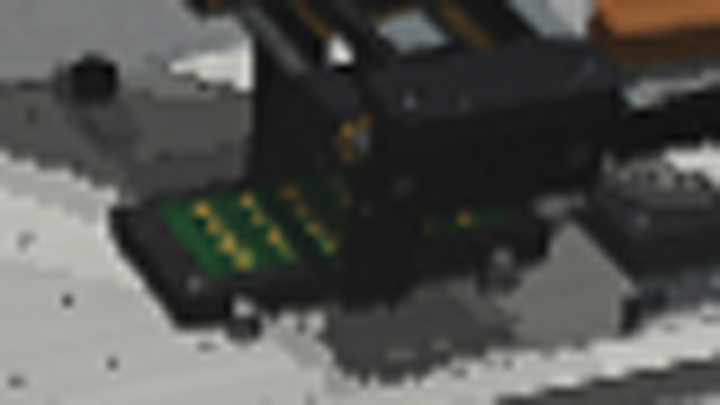

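Request:
drive_tool(increments=[{"tx": 0.45,"ty": -0.85,"tz": -0.3,"wx": 0.018,"wy": 0.014,"wz": -0.003,"grip": 0.8},{"tx": 0.45,"ty": -0.85,"tz": -0.3,"wx": 0.021,"wy": 0.016,"wz": -0.003,"grip": 0.8},{"tx": 0.45,"ty": -0.85,"tz": -0.3,"wx": 0.024,"wy": 0.018,"wz": -0.003,"grip": 0.8},{"tx": 0.45,"ty": -0.85,"tz": -0.3,"wx": 0.026,"wy": 0.02,"wz": -0.003,"grip": 0.8},{"tx": 0.45,"ty": -0.85,"tz": -0.3,"wx": 0.026,"wy": 0.02,"wz": -0.003,"grip": 0.8},{"tx": 0.45,"ty": -0.85,"tz": -0.3,"wx": 0.026,"wy": 0.02,"wz": -0.003,"grip": 0.8}])

```text
time: 21.8
position: [0.5509, 0.191, 0.0555]
tool_rot: [3.138, -0.135, -0.001]
ft_force: [-11.8, -13.8, 2.8]
grip_width: 0.639
```

```bash
python3 rd.py
```

```text
t 21.8 grip 0.6385090512019206 yaw -0.08588027000199738 toolz [-6.0e-04 -1.1e-03 -1.0e+00]
printer pos mm [25.65 29.39 55.47] F printer [-10.59 -14.7    2.8 ] T [-3.23   2.837  0.318]
```

Request:
drive_tool(increments=[{"tx": 0.47,"ty": -0.86,"tz": -0.33,"wx": 0.016,"wy": 0.012,"wz": -0.003,"grip": 0.8},{"tx": 0.55,"ty": -0.92,"tz": -0.36,"wx": 0.018,"wy": 0.014,"wz": -0.003,"grip": 0.8},{"tx": 0.62,"ty": -0.98,"tz": -0.39,"wx": 0.019,"wy": 0.016,"wz": -0.003,"grip": 0.8},{"tx": 0.68,"ty": -1.02,"tz": -0.42,"wx": 0.02,"wy": 0.018,"wz": -0.003,"grip": 0.8},{"tx": 0.72,"ty": -1.05,"tz": -0.44,"wx": 0.021,"wy": 0.019,"wz": -0.003,"grip": 0.8},{"tx": 0.72,"ty": -1.05,"tz": -0.44,"wx": 0.021,"wy": 0.019,"wz": -0.003,"grip": 0.8},{"tx": 0.72,"ty": -1.05,"tz": -0.44,"wx": 0.021,"wy": 0.019,"wz": -0.003,"grip": 0.8},{"tx": 0.72,"ty": -1.05,"tz": -0.44,"wx": 0.021,"wy": 0.019,"wz": -0.003,"grip": 0.8}])

```text
time: 22.47
position: [0.5509, 0.1911, 0.0555]
tool_rot: [-3.139, 0.134, -0.001]
ft_force: [-17.5, -16.9, 3.9]
grip_width: 0.637
```

```bash
python3 rd.py
python3 - <<'E'
from h import *
im=snap('wrist'); s=snap('scene'); snap('side')
cv2.imwrite('pics/c22.png',cv2.resize(im['frame'][0:230,180:460],None,fx=2.6,fy=2.6,interpolation=cv2.INTER_CUBIC))
E
python3 rd.py
```

```text
t 22.4667 grip 0.6366698533505505 yaw -0.0852980776251359 toolz [ 3.e-04  1.e-04 -1.e+00]
printer pos mm [25.72 29.4  55.49] F printer [-16.07 -18.32   3.91] T [-3.816  3.928  0.298]
t 22.6167 grip 0.6418843392537309 yaw -0.08535745082662607 toolz [ 4.e-04  2.e-04 -1.e+00]
printer pos mm [25.75 29.39 55.48] F printer [-15.85 -18.11   3.43] T [-3.864  3.952  0.308]
```

View pics/c22.png

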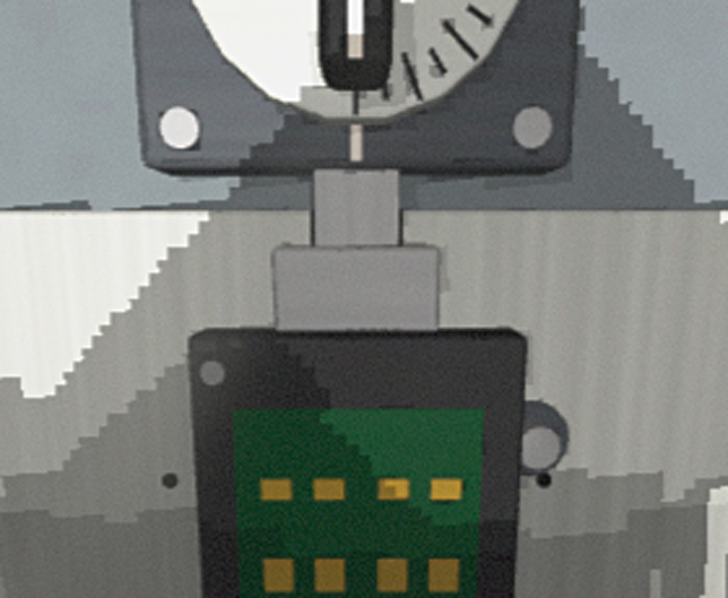

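Run:
```python
from bench import ctrl
print(ctrl.close_job())
```

```text
the job is handed in; nothing more can be done
None
```

I turned the dial back to zero, laid the long carrier on the platen and pushed it into the corner. I handed the job in at about 22.6 s of the 64 s with the gripper still holding it pressed. The hand-in reports no verdict.

**Last checks**
- **Dial:** its white line points at the zero mark, and I felt the stop when turning it home. In the later pictures it had not moved.
- **Carrier position:** the pictures show its end on the end stop and its side at the one pin in view.
    - From my camera fit of the printer, the gripper (and so roughly the carrier's centre) is within about 1 mm of the seated place.
    - The gripper stands square to within 0.002 rad and upright to within 0.001 rad.
- **Push:** the wrist reads about 16 N towards the pins and 18 N towards the end stop, steady over the last 0.15 s. The load on the platen is about 6 N.
- **Other things on the bench:** the last full view shows them all where they were.

**Less certain or went wrong**
- **Contact forces:** the wrist cannot separate pin and stop force from friction. At friction 0.6, the worst case leaves about 1.6 N on the pins, just over the 1.5 N needed, and about 5 N on the end stop. With higher friction the pins could fall below 1.5 N.
- **First push along the pins:** it jammed on friction, with about 15 N of push and almost no movement. I lifted the carrier about 1 mm, moved it up to the end stop, set it down and pressed again.

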